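Load the specimen-dish feeder right way up and lock it

TASK

First unlock the feeder by swinging its red lever all the way towards the mouth, then load every specimen dish that is lying on the bench. Each dish must go in with its orange dot facing up, so turn over those that lie upside down; set each one in the open mouth of the feeder and slide it along the channel until it is wholly under the two overhanging lips, and when all of them are in, lock it again by swinging the lever all the way back, away from the mouth. Leave the bottle, the jar and the green slide box where they stand.

Things in the scene. Friction and masses are not known exactly. Their poses are not given: they have to be found in the camera images.
- dish1_c (a point): Square flat dish 60 x 60 x 24 mm, about 90 g: white upper half with an orange dot 42 mm across on its face, lower half and underside plain grey. Point: its centre. z axis points out of the dotted face (down = upside down); x, y square to the sides. One of up to four alike, two or three present (others None), any order. Stands steadily on any side (60 mm tall, 24 thick).
- dish2_c (a point): Square flat dish 60 x 60 x 24 mm, about 90 g: white upper half with an orange dot 42 mm across on its face, lower half and underside plain grey. Point: its centre. z axis points out of the dotted face (down = upside down); x, y square to the sides. One of up to four alike, two or three present (others None), any order. Stands steadily on any side (60 mm tall, 24 thick).
- dish3_c (a point): Square flat dish 60 x 60 x 24 mm, about 90 g: white upper half with an orange dot 42 mm across on its face, lower half and underside plain grey. Point: its centre. z axis points out of the dotted face (down = upside down); x, y square to the sides. One of up to four alike, two or three present (others None), any order. Stands steadily on any side (60 mm tall, 24 thick).
- dish4_c (a point): Square flat dish 60 x 60 x 24 mm, about 90 g: white upper half with an orange dot 42 mm across on its face, lower half and underside plain grey. Point: its centre. z axis points out of the dotted face (down = upside down); x, y square to the sides. One of up to four alike, two or three present (others None), any order. Stands steadily on any side (60 mm tall, 24 thick).
- feeder: Fixed feeder with a straight channel along its x axis, x pointing away from the mouth, which faces the robot. Origin on the bench under the line where the lips begin. Floor 6 mm above the bench from x -100 (mouth end) to 195 mm (stop), 104 mm wide. Behind the stop a cream housing, x 205 to 290, 120 mm wide, 60 mm tall. Holds three dishes in a row.
- mouth (a point): Point on the channel floor (6 mm above the bench) in the middle of the open mouth, feeder x = -50 mm; axes as the feeder's. The mouth is open above and at its outer end, between two blue flared guide walls with tops 18 mm above the bench, inner faces 100 mm apart at x = -100 narrowing to 68 mm at x = 0.
- entry (a point): Point on the channel floor (6 mm above the bench) where the lips begin, feeder x = 0; axes as the feeder's. From here to the stop the channel is 68 mm wide; a blue lip on each side overhangs it by 10 mm (underside 34, top 39 mm above the bench), leaving an open slot 48 mm wide along the middle, in which closed fingers can travel to push a dish.
- stop (a point): Point on the channel floor (6 mm above the bench), on the channel axis, at the face of the black end stop, feeder x = 195 mm. Stop top 39 mm above the bench.
- lever (a joint): Angle (rad) of the red lever on a grey block, 125 mm to the +y side of the channel axis at feeder x = 75 mm. 0: unlocked, leans towards the mouth (-x); 1.0: locked, leans as far away from it (+x); starts near 1. Swings in the feeder's x-z plane about a pivot 22 mm above the bench, 80 mm to the centre of its 26 mm knob, moves at a light push near the tip, stays where left.
- lever_tip (a point): Tip of the red lever (centre of its end knob); it moves with the lever.
- bottle: Bystander: green bottle with red cap, 56 mm across, 130 mm tall, loose; origin at the centre of its underside. Must be left alone.
- jar: Bystander: amber jar, 60 mm across, 70 mm tall, loose; origin at the centre of its underside. Must be left alone.
- slidebox: Bystander: green slide box, 100 x 80 x 30 mm, loose; origin at the centre of its underside. Must be left alone.
Mind the look-alikes: they are no part of the job. Leave any brown or purple look-alike of the part that bears dish2_c alone.

How it is judged (in metres and radians):
On the way, in this order (a step that is already met when the one before it is completed fails the run):
1. the lever is swung all the way towards the mouth (unlocked) (value of joint lever below 0.12 rad), for 0.2 s.
2. every dish present lies in the channel, orange dot up, wholly under the lips, with the lever not yet swung back (x of dish1_c in the frame of entry between 0.027 and 0.172 m and y of dish1_c in the frame of entry between -0.01 and 0.01 m and z of dish1_c in the frame of entry between 0.007 and 0.017 m and angle between each of dish1_c, dish2_c, dish3_c, dish4_c's own z axis and vertical below 0.12 rad and x of dish2_c in the frame of entry between 0.027 and 0.172 m and y of dish2_c in the frame of entry between -0.01 and 0.01 m and z of dish2_c in the frame of entry between 0.007 and 0.017 m and x of dish3_c in the frame of entry between 0.027 and 0.172 m and y of dish3_c in the frame of entry between -0.01 and 0.01 m and z of dish3_c in the frame of entry between 0.007 and 0.017 m and x of dish4_c in the frame of entry between 0.027 and 0.172 m and y of dish4_c in the frame of entry between -0.01 and 0.01 m and z of dish4_c in the frame of entry between 0.007 and 0.017 m and value of joint lever below 0.6 rad), for 0.2 s.
3. the lever is swung all the way back, away from the mouth (locked) (value of joint lever above 0.88 rad), for 0.2 s.
At the end, for the whole second after the job is handed in: Every dish present lies flat at rest on the channel floor (centre within 10 mm of the channel axis, tilt under 0.12 rad) with its orange dot up and its centre at least 27 mm past the start of the lips, and the lever reads more than 0.88 rad (x of dish1_c in the frame of entry between 0.027 and 0.172 m and y of dish1_c in the frame of entry between -0.01 and 0.01 m and z of dish1_c in the frame of entry between 0.007 and 0.017 m and angle between each of dish1_c, dish2_c, dish3_c, dish4_c's own z axis and vertical below 0.12 rad and x of dish2_c in the frame of entry between 0.027 and 0.172 m and y of dish2_c in the frame of entry between -0.01 and 0.01 m and z of dish2_c in the frame of entry between 0.007 and 0.017 m and x of dish3_c in the frame of entry between 0.027 and 0.172 m and y of dish3_c in the frame of entry between -0.01 and 0.01 m and z of dish3_c in the frame of entry between 0.007 and 0.017 m and x of dish4_c in the frame of entry between 0.027 and 0.172 m and y of dish4_c in the frame of entry between -0.01 and 0.01 m and z of dish4_c in the frame of entry between 0.007 and 0.017 m and value of joint lever above 0.88 rad and linear speed of each of dish1, dish2, dish3, dish4 below 0.02 m/s); the robot touches nothing.
It fails at once if the bottle is pushed more than 30 mm from its place or tipped (distance of bottle from where it was at the start of the episode above 0.03 m or angle between bottle's own z axis and vertical above 0.5 rad).
It fails at once if the jar is pushed more than 30 mm from its place or tipped (distance of jar from where it was at the start of the episode above 0.03 m or angle between jar's own z axis and vertical above 0.5 rad).
It fails at once if the slide box is pushed more than 30 mm from its place or tipped (distance of slidebox from where it was at the start of the episode above 0.03 m or angle between slidebox's own z axis and vertical above 0.5 rad).
Of dish1, dish2, dish3, dish4 only 2 to 3 are there at a start; the rules pass over those that are not, and their reading is None.
At some moment in a run one of dish1, dish2, dish3, dish4 may be knocked a few centimetres aside while the robot is not near it.
Once in a run the grip may slacken for a moment while it holds something.
It also fails if it takes over 210 s, if anything falls off the work surface, if the arm or the gripper's body presses on something with over 40 N, if the wrist force passes 120 N, or if a joint passes its speed limit or range.

ROBOT

A 7-joint arm with a two-finger parallel gripper is mounted at the origin on the work surface. World frame = base frame: x ahead of the robot, y to its left, z up, the work surface at z = 0. Lengths are in m, angles in degrees, forces in N, time in s.
With the tool pointing down it reaches from about 0.35 to 0.9 m from the base axis. Payload 7.2 kg.
Tool frame: the origin (TCP) lies at the very end of the fingers, on their centre line; the grasp point (between the pads) lies 19 mm behind it; z points along the fingers, y is the line along which they close (so a half turn about z gives the same grasp; the last joint's range is limited). The gripper opens to 88 mm and grips with 3 to 60 N. Pads are 20 mm wide; open, the fingers measure 115 mm over their backs; the gripper's body (75 mm by 178 mm) begins 61 mm behind the grasp point.
Start: joints at [-78.106, 23.554, -0.728, 91.456, 0.321, 64.991, -4.71], TCP at [0.17, 0.601, 0.223] pointing down, gripper open.
Joint ranges: [-169.25, 169.25], [-16.82, 113.86], [-84.01, 82.57], [7.8, 145.47], [-59.2, 239.2], [7.22, 106.19], [-163.78, 163.78]. Speed limits (degrees/s): [136.94, 136.94, 172.46, 172.46, 180, 180, 180].

INTERFACE

Orientations are given as a 3x3 rotation matrix whose columns are the frame's x, y, z axes.
In Python, from workcell import env, eyes, job_done gives the robot as it stands.
- The arm moves only by the tool send_rows, never from a script. Its arguments are lists of equal length, an entry for each row: "gripper": the opening, from 0 (shut) to 1 (fully open); "delta_pos": the shift along the tool's x, y, z scaled (see below), a list of three; "rotation": the turn, a rotation vector about the tool's x, y, z scaled (see below), a list of three. A call has 1 to 20 rows; each row shifts and turns the commanded pose from where the row before left it, along the tool's axes as they then stand; what a row does not reach is not made up. The controller multiplies each number of a shift by 5 cm and each number of a turn by 0.12 rad. A row lasts 1/10 s, in which the tool goes at most 50 mm and 8.59 degrees, less where a joint would pass 70% of its speed; a pose out of reach is approached as far as the arm can. A call with a number of a shift or a turn outside -1 to 1 is refused whole. A call with a gripper value outside its range is refused whole. The fingers move at their own pace and stop on an object; "squeeze" is the grip in N (left out, the last holds). Time passes only in rows, so rows that do not move let the fingers close. It gives the time, the measured TCP pose, the force, the opening and the grip force at its end, in the units of the state.
- env.sense(): the state, without advancing time (a new reading comes with each control period).
- eyes.get_image(name): name is "scene" or "top" or "wrist"; returns a dict with "pixels" (400x640x3 uint8, blue, green, red), "depth" (400x640 float32, m along the optical axis (not along the pixel's ray), 0 where there is no reading), "fov_y" (degrees; the focal length in pixels is half the picture's height over the tangent of half this angle, whatever the lens; pixels are square), "cx", "cy" (the principal point, pixels), "D" ([k1, k2, p1, p2, k3] as OpenCV has them; the pictures are not rectified), "position" and "attitude" of the camera in the world; the wrist camera has in their place "tool_from_camera" (4x4, takes a point from camera to tool coordinates, whose origin is the TCP and whose axes are the flange's). Camera axes: x right, y up, looking along -z (the intrinsics and any distortion apply to the point x, -y, -z); pixel columns grow to the right and rows downward; lengths in m; the calibration is good to about 2 mm. A picture is of the moment at which its call begins: read the wrist's pose just before it.
- job_done(): hands the job in; it is judged then, once.
The state is a dict: "time": time; "joint_positions": joint angles; "dq": joint speeds; "effort": joint torques, N m; "ee_pos": TCP position; "ee_rot": TCP orientation; "force": force on the tool from outside, world axes, zero at the start; "moment": the same for the moment, N m; "finger_gap": opening from 0.0 (shut) to 1.0 (fully open); "grasp_force": force on a finger pad.
Only numpy, scipy, OpenCV 4.12 (cv2) and the standard library are available. Lean on these libraries where they do the work, as an engineer would, in place of code of your own. Each camera call takes 0.05 s, during which the arm holds its last target. There are 200 camera calls.

## Working session

There is one attempt and no reset: what is moved stays moved. The work goes in short steps, Python scripts to look and compute and a tool call to move; the robot and the scene stay as the last step left them, time stands still between calls to the robot, and variables do not carry over. Pictures are saved under pics/ and viewed, at most 14 in all, crops included, and the job is handed in when it is done.

Besides the shell and the picture viewer there is one more tool, called after "Emit:" by a JSON object that holds its "method" and its "body", one argument or row to a line. send_rows: Moves the arm, as the interface text tells. Its arguments: {"type":"object","properties":{"gripper":{"type":"array","items":{"type":"number"}},"delta_pos":{"type":"array","items":{"type":"array","items":{"type":"number"}}},"rotation":{"type":"array","items":{"type":"array","items":{"type":"number"}}},"squeeze":{"type":"number"}},"required":["gripper","delta_pos","rotation"]}

```bash
mkdir -p pics; ls; cat > h.py <<'E'
import numpy as np, cv2
from workcell import env, eyes, job_done
def grab(name):
    s=env.sense(); im=eyes.get_image(name)
    h,w=im["pixels"].shape[:2]; f=h/2/np.tan(np.radians(im["fov_y"])/2)
    K=np.array([[f,0,im["cx"]],[0,f,im["cy"]],[0,0,1]])
    if name=="wrist":
        T=np.eye(4);T[:3,:3]=s["ee_rot"];T[:3,3]=s["ee_pos"];T=T@np.array(im["tool_from_camera"])
        R,p=T[:3,:3],T[:3,3]
    else: R,p=np.array(im["attitude"]),np.array(im["position"])
    im.update(K=K,R=R,p=p,D=np.array(im["D"],float)); return im
def rays(im,uv):
    n=cv2.undistortPoints(np.array(uv,float).reshape(-1,1,2),im["K"],im["D"]).reshape(-1,2)
    return np.c_[n[:,0],-n[:,1],-np.ones(len(n))]@im["R"].T
def onplane(im,uv,z):
    d=rays(im,uv); return im["p"]+d*((z-im["p"][2])/d[:,2])[:,None]
def cloud(im):
    h,w=im["depth"].shape; v,u=np.mgrid[:h,:w]
    d=rays(im,np.c_[u.ravel(),v.ravel()]).reshape(h,w,3)
    return im["p"]+d*im["depth"][...,None]   # d has unit depth
def proj(im,P):
    c=(np.atleast_2d(P)-im["p"])@im["R"]; c=c*[1,-1,-1]
    return cv2.projectPoints(c,np.zeros(3),np.zeros(3),im["K"],im["D"])[0].reshape(-1,2)
E
python3 - <<'E'
from h import *
s=env.sense();print(s["time"],s["ee_pos"],s["ee_rot"],s["force"])
for n in("scene","top"):
    im=grab(n);cv2.imwrite(f"pics/{n}0.png",im["pixels"]);print(n,im["p"],im["R"].round(2).tolist(),im["fov_y"],im["D"])
    np.savez(f"{n}0.npz",**{k:im[k] for k in("pixels","depth","K","R","p","D")})
E
```

```text
pics
0.0 [0.17008485 0.60088493 0.22180649] [[-9.62220313e-01  2.72271821e-01 -3.53109026e-04]
 [ 2.72272037e-01  9.62219050e-01 -1.56141257e-03]
 [-8.53604113e-05 -1.59856460e-03 -9.99998719e-01]] [-0.25438171 -0.50016033  0.31619745]
scene [ 1.27765416 -0.46519575  1.55805152] [[0.58, -0.7, 0.41], [0.81, 0.5, -0.29], [-0.0, 0.5, 0.86]] 43.66891470084713 [-0.08718691  0.          0.          0.          0.        ]
top [0.49556522 0.0123201  1.35024321] [[0.02, 1.0, -0.07], [-1.0, 0.02, -0.01], [-0.01, 0.07, 1.0]] 51.879034182469766 [-0.05441937  0.          0.          0.          0.        ]
```

View pics/top0.png

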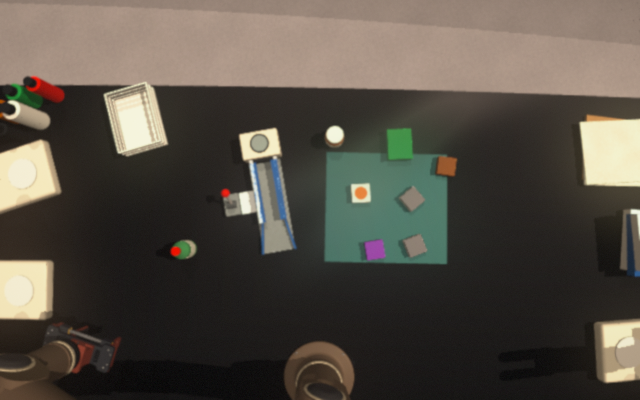

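View pics/scene0.png

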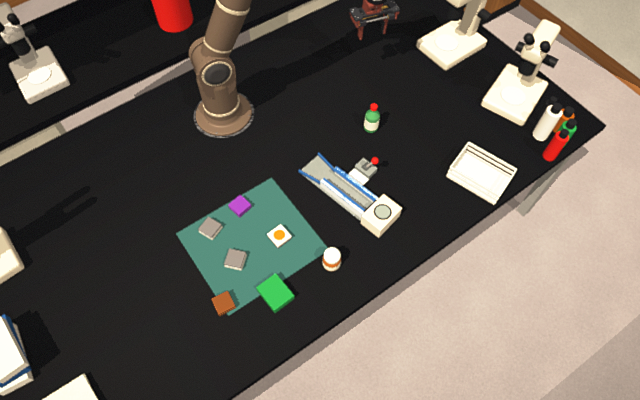

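The top view shows three dishes: one dot-up at (361,193), and two upside down at (412,199) and (414,246), plain grey. The purple (374,250) and brown (446,166) blocks are look-alikes. The feeder runs from its mouth at (278,250) to the housing at (260,145), with the lever knob at (225,193). The bottle is at (183,250), the jar at (335,135) and the box at (400,143).

```bash
python3 - <<'E'
from h import *
im=dict(np.load("top0.npz")); px=im["pixels"]; hsv=cv2.cvtColor(px,cv2.COLOR_BGR2HSV); C=cloud(im)
print("bench z",np.median(C[280:300,350:450,2]), "mat",np.median(C[220:235,335:350,2]))
def rect(name,mask,z):
    cs=cv2.findContours(mask.astype(np.uint8),0,1)[0]
    for c in cs:
        if cv2.contourArea(c)<30: continue
        P=onplane(im,c.reshape(-1,2).astype(float),z)[:,:2]
        r=cv2.minAreaRect((P*1000).astype(np.float32)); m=np.zeros(mask.shape,np.uint8);cv2.drawContours(m,[c],-1,1,-1)
        zz=C[...,2][(m>0)&(im["depth"]>0)]
        print(name,"px",c.reshape(-1,2).mean(0).round(),np.round(r[0],1),np.round(r[1],1),round(r[2],1),"z",np.round(np.percentile(zz,[10,50,90]),3))
H=C[...,2]; roi=np.zeros(H.shape,bool); roi[100:265,150:470]=1
tall=(H>0.014)&roi&(im["depth"]>0)
rect("tall",tall,0.024)
h,s,v=cv2.split(hsv)
rect("blue",roi&(h>95)&(h<130)&(s>120)&(v>60),0.03)
rect("red",roi&((h<6)|(h>172))&(s>170)&(v>90),0.06)
cv2.imwrite("pics/c1.png",cv2.resize(px[110:270,200:460],None,fx=3,fy=3,interpolation=cv2.INTER_CUBIC))
E
```

```text
bench z -0.0006610684216867835 mat 0.00020059313331843853
tall px [184. 249.] [398.1 448.2] [57.9 78.6] 1.7 z [0.036 0.088 0.129]
tall px [374. 249.] [ 412.6 -167.9] [59.4 59.3] 10.5 z [0.02  0.023 0.027]
tall px [415. 245.] [ 428.3 -298.2] [60.5 60.7] 22.6 z [0.019 0.023 0.027]
tall px [231. 202.] [556.6 296.1] [89.9 54.2] 15.0 z [0.021 0.027 0.101]
tall px [411. 198.] [ 579.6 -287. ] [60.1 61.8] 41.4 z [0.019 0.023 0.027]
tall px [360. 192.] [ 594.1 -119.7] [61.6 58.5] 1.3 z [0.02  0.024 0.027]
tall px [446. 166.] [ 688.4 -399.6] [62.4 56.9] 83.2 z [0.019 0.023 0.026]
tall px [399. 144.] [ 756.3 -244.2] [99.2 83.1] 3.1 z [0.025 0.029 0.033]
tall px [269. 192.] [594.8 176.6] [398.  126.2] 12.0 z [0.033 0.044 0.063]
tall px [334. 136.] [777.2 -30.4] [66.3 55.6] 1.2 z [0.037 0.068 0.073]
tall px [157. 127.] [807.9 551.1] [162.3  53.8] 3.3 z [0.016 0.04  0.067]
blue px [278. 189.] [599.7 145.3] [192.4  14.9] 11.5 z [0.036 0.039 0.043]
red px [174. 251.] [393.7 463.2] [25.1 28.8] 1.7 z [0.001 0.129 0.133]
red px [225. 192.] [581.8 309.7] [22.2 25.5] 1.3 z [0.097 0.103 0.109]
```

View pics/c1.png

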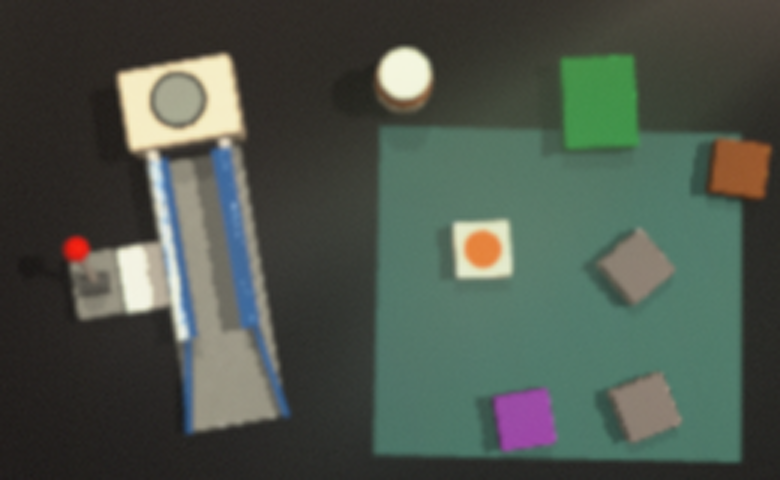

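Crop confirmed: one dot-up dish, two plain grey ones, and the purple and brown look-alikes to avoid. Next, the feeder pose.

```bash
python3 - <<'E'
from h import *
im=dict(np.load("top0.npz")); px=im["pixels"]; hsv=cv2.cvtColor(px,cv2.COLOR_BGR2HSV); C=cloud(im); H=C[...,2]
roi=np.zeros(H.shape,bool); roi[100:265,235:300]=1
def rect(mask,z,tag):
    for c in cv2.findContours(mask.astype(np.uint8),0,1)[0]:
        if cv2.contourArea(c)<80: continue
        P=onplane(im,c.reshape(-1,2).astype(float),z)[:,:2]*1000
        r=cv2.minAreaRect(P.astype(np.float32)); print(tag,np.round(r[0],1),np.round(r[1],1),round(r[2],2))
rect(roi&(H>0.052)&(H<0.07),0.06,"housing")
rect(roi&(H>0.03)&(H<0.048),0.039,"lips")
h,s,v=cv2.split(hsv)
b=roi&(h>95)&(h<130)&(s>90)&(v>50); rect(b,0.039,"blue")
# lip points in height band -> PCA line right & left
m=roi&(abs(H-0.039)<0.005); m[:160]=0
P=C[m][:,:2]*1000
for yaw in (11,11.5,12,12.5,13):
    a=np.radians(yaw); q=P@np.array([[np.cos(a),-np.sin(a)],[np.sin(a),np.cos(a)]])
    print(yaw,"y pct",np.percentile(q[:,1],[1,5,50,95,99]).round(1),"x",np.percentile(q[:,0],[1,99]).round(1),
     "hist",np.histogram(q[:,1],bins=np.arange(60,140,4)+0)[0] )
# knob
m=((h<6)|(h>172))&(s>150)&(v>80); m[:,:215]=0;m[:,240:]=0;m[:180]=0;m[210:]=0
print("knob",np.median(C[m],0),onplane(im,[np.argwhere(m).mean(0)[::-1]],0.092))
E
```

```text
housing [739.8 205. ] [ 85.4 120.5] 11.59
lips [598.7 183.2] [207.1 104.5] 10.77
blue [551.6 132. ] [295.9  28.4] 14.81
11 y pct [ 15.5  17.1  83.5 101.9 109.5] x [521.2 720.8] hist [ 2  2  2  2  4 20 75 75 76 76 60  2  2  1  1  0  0  0  0]
11.5 y pct [ 10.1  11.7  78.1  96.2 103.2] x [521.7 721.6] hist [ 3  3  2  2 44 74 79 80 73 34  1  2  1  0  0  0  0  0  0]
12 y pct [ 4.6  6.4 72.6 90.9 96.8] x [522.1 722.3] hist [ 3  3  4 68 75 78 73 74 13  1  1  1  0  0  0  0  0  0  0]
12.5 y pct [-1.3  1.  66.8 85.5 90.5] x [522.6 722.9] hist [ 3 26 72 75 77 76 55  4  1  1  0  0  0  0  0  0  0  0  0]
13 y pct [-7.1 -4.4 61.1 80.2 84.4] x [522.9 723.5] hist [49 74 77 76 75 31  1  2  0  0  0  0  0  0  0  0  0  0  0]
knob [0.58010609 0.30164994 0.1020167 ] [[0.58054767 0.30281249 0.092     ]]
```

```bash
cat >> h.py <<'E'
YAW=np.radians(11.8); FO=np.array([.4975,.1544]); U=np.array([np.cos(YAW),np.sin(YAW)]); V=np.array([-U[1],U[0]])
def f2w(x,y): return FO+U*x+V*y
def w2f(p): d=np.array(p)[:2]-FO; return np.array([d@U,d@V])
def st():
    s=env.sense(); R=np.array(s["ee_rot"]); y=R[:,1]
    print("t",round(s["time"],2),"pos",np.round(s["ee_pos"],4),"fxy",w2f(s["ee_pos"]).round(4),"yaw(y)",round(np.degrees(np.arctan2(y[1],y[0])),2),"z",R[:,2].round(3),"F",np.round(s["force"],1),"gap",round(s["finger_gap"],3),"gf",round(s["grasp_force"],1),"q",np.round(s["joint_positions"]))
    return s
def to(pos,R=None):
    "shift in tool units (first), then turn in tool units to reach pos,R"
    s=st(); R0=np.array(s["ee_rot"]); from scipy.spatial.transform import Rotation as Q
    print("shift",((np.array(pos)-s["ee_pos"])@R0/.05).round(3), "turn", None if R is None else (Q.from_matrix(R0.T@R).as_rotvec()/.12).round(3))
def down(yawdeg):
    a=np.radians(yawdeg); return np.array([[-np.sin(a),np.cos(a),0],[np.cos(a),np.sin(a),0],[0,0,-1.]])
E
```

Emit:
{"method": "send_rows", "body": {
  "gripper": [0,0,0,0,0,0,0,0,0,0],
  "delta_pos": [
    [0,0,0],
    [0,0,0],
    [0,0,0],
    [0,0,0],
    [0,0,0],
    [0,0,0],
    [0,0,0],
    [0,0,0],
    [0,0,0],
    [0,0,0]
  ],
  "rotation": [
    [0,0,0.908],
    [0,0,0.908],
    [0,0,0.908],
    [0,0,0.908],
    [0,0,0.908],
    [0,0,0.908],
    [0,0,0.908],
    [0,0,0.908],
    [0,0,0.908],
    [0,0,0.908]
  ],
  "squeeze": 30
}}

```text
time: 1.1
ee_pos: [0.1701, 0.6011, 0.2222]
ee_rot: [[-0.2, 0.98, -0.0], [0.98, 0.2, -0.001], [-0.001, -0.0, -1.0]]
force: [-0.7, 0.0, 0.5]
finger_gap: 0.13
grasp_force: 0.0
```

Emit:
{"method": "send_rows", "body": {
  "gripper": [0,0,0,0,0,0,0,0,0,0,0,0,0,0,0],
  "delta_pos": [
    [-0.54,0.55,0],
    [-0.54,0.55,0],
    [-0.54,0.55,0],
    [-0.54,0.55,0],
    [-0.54,0.55,0],
    [-0.54,0.55,0],
    [-0.54,0.55,0],
    [-0.54,0.55,0],
    [-0.54,0.55,0],
    [-0.54,0.55,0],
    [-0.54,0.55,0],
    [-0.54,0.55,0],
    [-0.54,0.55,0],
    [-0.54,0.55,0],
    [0,0,0]
  ],
  "rotation": [
    [0,0,0],
    [0,0,0],
    [0,0,0],
    [0,0,0],
    [0,0,0],
    [0,0,0],
    [0,0,0],
    [0,0,0],
    [0,0,0],
    [0,0,0],
    [0,0,0],
    [0,0,0],
    [0,0,0],
    [0,0,0],
    [0,0,0]
  ]
}}

```text
time: 2.6
ee_pos: [0.6284, 0.3037, 0.2218]
ee_rot: [[-0.196, 0.981, 0.002], [0.98, 0.196, -0.004], [-0.004, 0.001, -1.0]]
force: [1.2, -1.2, 0.6]
finger_gap: 0.003
grasp_force: 0.0
```

```bash
python3 -c "
from h import *
to([*f2w(.155,.125),.078],down(11.8))"
```

```text
t 2.6 pos [0.6284 0.3037 0.2218] fxy [0.1587 0.1194] yaw(y) 11.33 z [ 0.002 -0.004 -1.   ] F [ 1.2 -1.2  0.6] gap 0.003 gf 0.0 q [-43.  32.  20.  81. -11.  69. -10.]
shift [ 0.124 -0.077  2.876] turn [ 0.007  0.034 -0.068]
```

Emit:
{"method": "send_rows", "body": {
  "gripper": [0,0,0,0,0,0],
  "delta_pos": [
    [0.12,0,0.5],
    [0,0,0.6],
    [0,0,0.6],
    [0,0,0.6],
    [0,0,0.58],
    [0,0,0]
  ],
  "rotation": [
    [0,0,-0.06],
    [0,0,0],
    [0,0,0],
    [0,0,0],
    [0,0,0],
    [0,0,0]
  ]
}}

```text
time: 3.2
ee_pos: [0.6195, 0.315, 0.0738]
ee_rot: [[-0.212, 0.977, -0.007], [0.977, 0.212, -0.004], [-0.002, -0.008, -1.0]]
force: [-1.0, 0.2, 0.0]
finger_gap: 0.006
grasp_force: 0.0
```

Emit:
{"method": "send_rows", "body": {
  "gripper": [0,0,0,0,0,0,0,0,0,0,0],
  "delta_pos": [
    [0,-0.2,0],
    [0,-0.2,0],
    [0,-0.2,0],
    [0,-0.2,0],
    [0,-0.2,0],
    [0,-0.2,0],
    [0,-0.2,0],
    [0,-0.2,0],
    [0,-0.2,0],
    [0,-0.1,0],
    [0,0,0]
  ],
  "rotation": [
    [0,0,0],
    [0,0,0],
    [0,0,0],
    [0,0,0],
    [0,0,0],
    [0,0,0],
    [0,0,0],
    [0,0,0],
    [0,0,0],
    [0,0,0],
    [0,0,0]
  ]
}}

```text
time: 4.3
ee_pos: [0.5306, 0.2958, 0.0789]
ee_rot: [[-0.211, 0.977, 0.002], [0.977, 0.211, 0.001], [0.0, 0.002, -1.0]]
force: [3.3, 0.4, -1.3]
finger_gap: 0.006
grasp_force: 1.6
```

```bash
python3 -c "
from h import *
st()
im=grab('scene');C=cloud(im);h,s,v=cv2.split(cv2.cvtColor(im['pixels'],cv2.COLOR_BGR2HSV))
m=((h<6)|(h>172))&(s>150)&(v>80)&(C[...,0]>.45)&(C[...,0]<.68)&(C[...,1]>.2)&(C[...,1]<.36)
print(m.sum());p=C[m];print(np.median(p,0),w2f(np.median(p,0)))
cv2.imwrite('pics/s1.png',cv2.resize(im['pixels'][110:250,280:480],None,fx=3,fy=3))"
```

```text
t 4.3 pos [0.5306 0.2958 0.0789] fxy [0.0613 0.1316] yaw(y) 12.19 z [ 0.002  0.001 -1.   ] F [ 3.3  0.4 -1.3] gap 0.006 gf 1.6 q [-47.  31.  18. 103. -12.  48. -11.]
122
[0.51770791 0.27874131 0.16939658] [0.04520817 0.11758122]
```

View pics/s1.png

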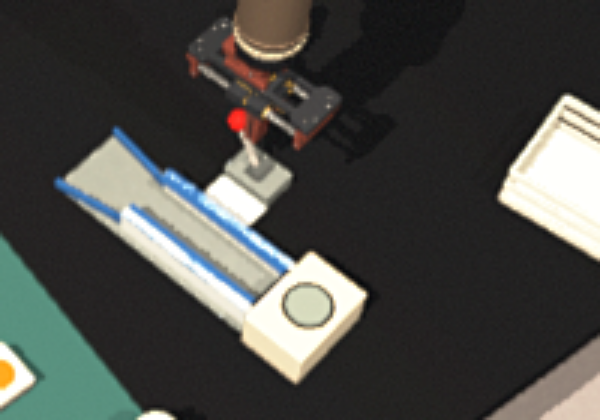

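The lever knob, at crop (238,120), now leans towards the mouth. I'll push on gently until it meets its stop.

Emit:
{"method": "send_rows", "body": {
  "gripper": [0,0,0,0],
  "delta_pos": [
    [0,-0.1,0],
    [0,-0.1,0],
    [0,-0.06,0],
    [0,0,0]
  ],
  "rotation": [
    [0,0,0],
    [0,0,0],
    [0,0,0],
    [0,0,0]
  ]
}}

```text
time: 4.75
ee_pos: [0.5298, 0.2953, 0.0808]
ee_rot: [[-0.209, 0.978, 0.024], [0.978, 0.209, 0.007], [0.002, 0.025, -1.0]]
force: [37.3, 9.9, -24.1]
finger_gap: 0.002
grasp_force: 18.9
```

```bash
python3 -c "
from h import *
st()
im=grab('scene');C=cloud(im);h,s,v=cv2.split(cv2.cvtColor(im['pixels'],cv2.COLOR_BGR2HSV))
n,l,S,c=cv2.connectedComponentsWithStats((((h<6)|(h>172))&(s>170)&(v>120)).astype(np.uint8))
for i in range(1,n):
  if S[i,4]>8 and 340<c[i][0]<400 and 130<c[i][1]<180:
    P=onplane(im,[c[i]],.092)[0];print(S[i,4],c[i],P,w2f(P),np.median(C[l==i],0))
"
```

```text
t 4.75 pos [0.5298 0.2953 0.0808] fxy [0.0604 0.1313] yaw(y) 12.06 z [ 0.024  0.007 -1.   ] F [ 37.3   9.9 -24.1] gap 0.002 gf 18.9 q [-47.  30.  18. 104. -12.  46. -11.]
39 [358.66666667 149.41025641] [0.5060791  0.28672011 0.092     ] [0.03545674 0.12776945] [0.51139087 0.28300394 0.09938014]
```

Emit:
{"method": "send_rows", "body": {
  "gripper": [0,0,0,0,0.5,1,1,1],
  "delta_pos": [
    [0,0.3,0],
    [0,0.3,0],
    [0,0,-0.6],
    [0,0,-0.8],
    [0,0,-0.8],
    [0,0,-0.6],
    [-0.4,0,0],
    [0,0,0]
  ],
  "rotation": [
    [0,0,0],
    [0,0,0],
    [0,0,0],
    [0,0,0],
    [0,0,0],
    [0,0,0],
    [0,0,0],
    [0,0,0]
  ]
}}

```text
time: 5.6
ee_pos: [0.5516, 0.2771, 0.2196]
ee_rot: [[-0.208, 0.978, 0.001], [0.978, 0.208, -0.001], [-0.001, 0.001, -1.0]]
force: [-0.2, -0.4, 0.5]
finger_gap: 0.324
grasp_force: 0.0
```

```bash
cat >> h.py <<'E'
def dishes(im=None):
    im=im or grab("top"); C=cloud(im);H=C[...,2];h,s,v=cv2.split(cv2.cvtColor(im["pixels"],cv2.COLOR_BGR2HSV)); out=[]
    m=((H>.013)&(H<.09)&(im["depth"]>0)&(C[...,0]>.3)&(C[...,0]<.85)&(C[...,1]<.02)&(C[...,1]>-.5)).astype(np.uint8)
    for c in cv2.findContours(m,0,1)[0]:
        if cv2.contourArea(c)<60: continue
        k=np.zeros_like(m);cv2.drawContours(k,[c],-1,1,-1);z=np.median(H[k>0])
        r=cv2.minAreaRect((onplane(im,c.reshape(-1,2).astype(float),z)[:,:2]*1000).astype(np.float32))
        print(c.reshape(-1,2).mean(0).round(),"ctr",np.round(r[0],1),"size",np.round(r[1]),"ang",round(r[2],1),"z",round(float(z),3),"hsv",[int(np.median(q[k>0])) for q in(h,s,v)],"orange",int(((k>0)&(h>4)&(h<18)&(s>150)&(v>150)).sum()))
E
python3 -c "
from h import *
dishes()
to([.594,-.120,.10],down(1.3))"
```

```text
[374. 249.] ctr [ 412.7 -167.4] size [60. 60.] ang 10.4 z 0.023 hsv [147, 140, 165] orange 0
[415. 245.] ctr [ 428.4 -298.7] size [61. 60.] ang 22.7 z 0.023 hsv [15, 46, 141] orange 0
[412. 198.] ctr [ 579.8 -287.9] size [59. 61.] ang 41.5 z 0.023 hsv [17, 45, 140] orange 0
[360. 192.] ctr [ 594.1 -119.7] size [62. 59.] ang 1.3 z 0.024 hsv [28, 42, 229] orange 90
[446. 166.] ctr [ 688.6 -399.8] size [63. 57.] ang 82.8 z 0.023 hsv [12, 176, 150] orange 163
[399. 144.] ctr [ 755.2 -242.8] size [99. 83.] ang 3.1 z 0.029 hsv [63, 137, 145] orange 0
[334. 136.] ctr [767.9 -29. ] size [64. 54.] ang 1.2 z 0.068 hsv [31, 27, 239] orange 0
t 5.65 pos [0.5508 0.2785 0.2186] fxy [0.0775 0.1105] yaw(y) 12.06 z [-0.001 -0.001 -1.   ] F [-0.6  0.7 -0.2] gap 0.379 gf 0.0 q [-47.  24.  21.  94.  -9.  64. -11.]
shift [-7.973 -0.817  2.375] turn [-0.007  0.004  1.564]
```

Emit:
{"method": "send_rows", "body": {
  "gripper": [1,1,1,1,1,1,1,1,1,1,1,1,1,1],
  "delta_pos": [
    [-0.8,-0.08,0],
    [-0.8,-0.08,0],
    [-0.8,-0.08,0],
    [-0.8,-0.08,0],
    [-0.8,-0.08,0],
    [-0.8,-0.08,0],
    [-0.8,-0.08,0],
    [-0.8,-0.08,0],
    [-0.8,-0.08,0],
    [-0.77,-0.1,0],
    [0,0,0.7],
    [0,0,0.9],
    [0,0,0.5],
    [0,0,0]
  ],
  "rotation": [
    [0,0,0],
    [0,0,0],
    [0,0,0],
    [0,0,0],
    [0,0,0],
    [0,0,0],
    [0,0,0],
    [0,0,0],
    [0,0,0],
    [0,0,0],
    [0,0,0.78],
    [0,0,0.78],
    [0,0,0],
    [0,0,0]
  ]
}}

```text
time: 7.05
ee_pos: [0.5918, -0.1167, 0.1088]
ee_rot: [[-0.026, 1.0, -0.009], [1.0, 0.026, 0.001], [0.001, -0.009, -1.0]]
force: [0.1, 1.2, -0.4]
finger_gap: 1.0
grasp_force: 0.0
```

```bash
python3 -c "
from h import *
to([.594,-.120,.006],down(1.3))
im=grab('wrist');cv2.imwrite('pics/w1.png',im['pixels'])
P=proj(im,[[.594,-.12,.024],[.624,-.12,.024],[.564,-.12,.024]]);print(P.round())
h,s,v=cv2.split(cv2.cvtColor(im['pixels'],cv2.COLOR_BGR2HSV));m=(h>4)&(h<18)&(s>150)&(v>120)
n,l,S,c=cv2.connectedComponentsWithStats(m.astype(np.uint8))
for i in range(1,n):
  if S[i,4]>300: print(S[i],c[i],onplane(im,[c[i]],.024))"
```

```text
t 7.05 pos [ 0.5918 -0.1167  0.1088] fxy [ 0.0369 -0.2847] yaw(y) 1.49 z [-0.009  0.001 -1.   ] F [ 0.1  1.2 -0.4] gap 1.0 gf 0.0 q [-13.  30.  27. 102. -17.  52.  23.]
shift [-0.069  0.06   2.055] turn [-0.076 -0.011  0.028]
[[330. 209.]
 [369. 211.]
 [291. 208.]]
[ 555   58   63   89 1867] [575.93358329 102.39528656] [[ 0.76712651 -0.0342325   0.024     ]]
```

View pics/w1.png

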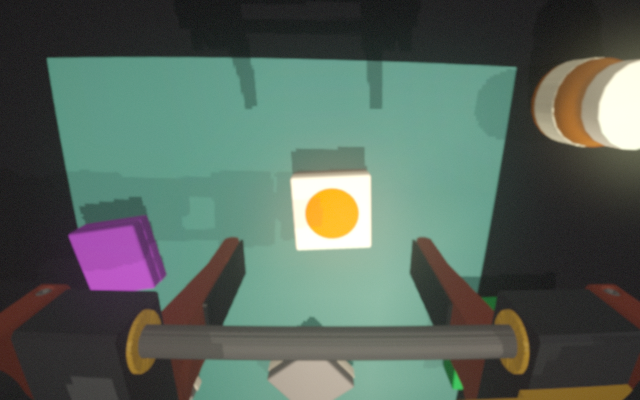

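The wrist view shows the dot at (331,212), about 3 px from the projected position, so the dish is where I measured it. Descend and grip.

Emit:
{"method": "send_rows", "body": {
  "gripper": [1,1,1,1,1,1,0,0,0,0,0,0],
  "delta_pos": [
    [-0.05,0.05,0.6],
    [0,0,0.6],
    [0,0,0.5],
    [0,0,0.25],
    [0,0,0.1],
    [0,0,0],
    [0,0,0],
    [0,0,0],
    [0,0,0],
    [0,0,0],
    [0,0,0],
    [0,0,0]
  ],
  "rotation": [
    [0,0,0],
    [0,0,0],
    [0,0,0],
    [0,0,0],
    [0,0,0],
    [0,0,0],
    [0,0,0],
    [0,0,0],
    [0,0,0],
    [0,0,0],
    [0,0,0],
    [0,0,0]
  ],
  "squeeze": 30
}}

```text
time: 8.3
ee_pos: [0.5976, -0.1209, 0.0117]
ee_rot: [[-0.025, 1.0, 0.0], [1.0, 0.025, 0.0], [0.0, 0.0, -1.0]]
force: [-2.3, 0.7, 5.9]
finger_gap: 0.678
grasp_force: 29.9
```

```bash
python3 -c "
from h import *
to([*f2w(-.05,0),.10],down(11.8))"
```

```text
t 8.3 pos [ 0.5976 -0.1209  0.0117] fxy [ 0.0417 -0.2899] yaw(y) 1.45 z [ 0.  0. -1.] F [-2.3  0.7  5.9] gap 0.678 gf 29.9 q [-10.  38.  24. 105. -22.  42.  27.]
shift [ 5.375 -2.846 -1.766] turn [ 0.003 -0.002 -1.505]
```

Emit:
{"method": "send_rows", "body": {
  "gripper": [0,0,0,0,0,0],
  "delta_pos": [
    [0,0,-0.5],
    [0,0,-0.7],
    [0,0,-0.7],
    [0,0,0],
    [0,0,0],
    [0,0,0]
  ],
  "rotation": [
    [0,0,0],
    [0,0,0],
    [0,0,0],
    [0,0,-0.75],
    [0,0,-0.75],
    [0,0,0]
  ]
}}

```text
time: 8.9
ee_pos: [0.5976, -0.1208, 0.1063]
ee_rot: [[-0.205, 0.979, 0.0], [0.979, 0.205, 0.0], [0.0, 0.001, -1.0]]
force: [0.6, 0.1, -0.6]
finger_gap: 0.683
grasp_force: 29.9
```

```bash
python3 -c "
from h import *
to([*f2w(-.05,0),.10],down(11.8))"
```

```text
t 8.9 pos [ 0.5976 -0.1208  0.1063] fxy [ 0.0417 -0.2899] yaw(y) 11.85 z [ 0.  0. -1.] F [ 0.6  0.1 -0.6] gap 0.683 gf 29.9 q [-11.  30.  25. 102. -16.  51.  33.]
shift [ 5.799 -1.829  0.127] turn [ 0.004 -0.001  0.007]
```

Emit:
{"method": "send_rows", "body": {
  "gripper": [0,0,0,0,0,0,0,0,0,0,0,0,0,0],
  "delta_pos": [
    [0.58,-0.18,0],
    [0.58,-0.18,0],
    [0.58,-0.18,0],
    [0.58,-0.18,0],
    [0.58,-0.18,0],
    [0.58,-0.18,0],
    [0.58,-0.18,0],
    [0.58,-0.18,0],
    [0.58,-0.18,0],
    [0.58,-0.21,0],
    [0,0,0],
    [0,0,0.7],
    [0,0,0.6],
    [0,0,0]
  ],
  "rotation": [
    [0,0,0],
    [0,0,0],
    [0,0,0],
    [0,0,0],
    [0,0,0],
    [0,0,0],
    [0,0,0],
    [0,0,0],
    [0,0,0],
    [0,0,0],
    [0,0,0],
    [0,0,0],
    [0,0,0],
    [0,0,0]
  ]
}}

```text
time: 10.3
ee_pos: [0.4467, 0.1428, 0.0383]
ee_rot: [[-0.202, 0.979, -0.005], [0.979, 0.202, -0.003], [-0.002, -0.006, -1.0]]
force: [-0.2, -0.5, -1.8]
finger_gap: 0.68
grasp_force: 29.9
```

```bash
python3 -c "
from h import *
to([*f2w(-.05,0),.018],down(11.8))
im=grab('wrist');cv2.imwrite('pics/w2.png',im['pixels'])"
```

```text
t 10.3 pos [0.4467 0.1428 0.0383] fxy [-0.0521 -0.001 ] yaw(y) 11.63 z [-0.005 -0.003 -1.   ] F [-0.2 -0.5 -1.8] gap 0.68 gf 29.9 q [-40.  25.  21. 123. -15.  35.   3.]
shift [0.021 0.044 0.406] turn [-0.048  0.017 -0.025]
```

View pics/w2.png

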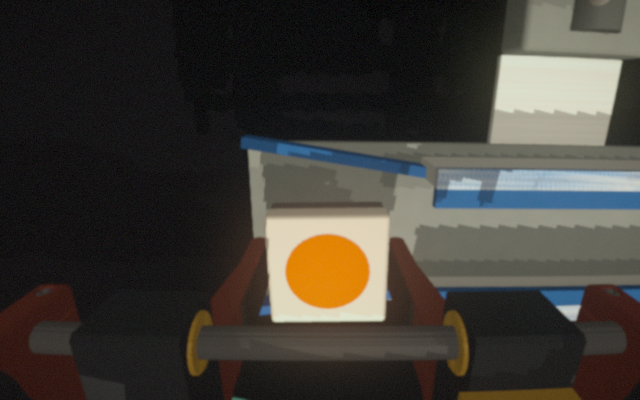

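The dish, dot up at (328,270), is centred between the flared walls and square to the channel. Lower it and slide it in.

Emit:
{"method": "send_rows", "body": {
  "gripper": [0,0,0,0,0,0,0,0,0,0,0],
  "delta_pos": [
    [0.02,0,0.2],
    [0,0,0.18],
    [0,0,0],
    [0,0.25,0],
    [0,0.25,0],
    [0,0.25,0],
    [0,0.25,0],
    [0,0.25,0],
    [0,0.25,0],
    [0,0.25,0],
    [0,0,0]
  ],
  "rotation": [
    [0,0,0],
    [0,0,0],
    [0,0,0],
    [0,0,0],
    [0,0,0],
    [0,0,0],
    [0,0,0],
    [0,0,0],
    [0,0,0],
    [0,0,0],
    [0,0,0]
  ]
}}

```text
time: 11.45
ee_pos: [0.5367, 0.1636, 0.0218]
ee_rot: [[-0.204, 0.979, 0.002], [0.979, 0.204, 0.0], [-0.0, 0.002, -1.0]]
force: [5.5, 1.5, -16.2]
finger_gap: 0.68
grasp_force: 30.0
```

```bash
python3 -c "
from h import *
to([*f2w(.03,0),.018],down(11.8))"
```

```text
t 11.45 pos [0.5367 0.1636 0.0218] fxy [0.0403 0.001 ] yaw(y) 11.77 z [ 0.002  0.    -1.   ] F [  5.5   1.5 -16.2] gap 0.68 gf 30.0 q [-36.  33.  19. 111. -17.  38.   5.]
shift [-0.021 -0.206  0.076] turn [ 0.02   0.004 -0.004]
```

Emit:
{"method": "send_rows", "body": {
  "gripper": [0,0,0,0,0,0,0,0,0],
  "delta_pos": [
    [0,0,0.06],
    [0,0.25,0.01],
    [0,0.25,0.01],
    [0,0.25,0.01],
    [0,0.25,0.01],
    [0,0.25,0.01],
    [0,0.25,0.01],
    [0,0.1,0],
    [0,0,0]
  ],
  "rotation": [
    [0,0,0],
    [0,0,0],
    [0,0,0],
    [0,0,0],
    [0,0,0],
    [0,0,0],
    [0,0,0],
    [0,0,0],
    [0,0,0]
  ]
}}

```text
time: 12.35
ee_pos: [0.6147, 0.1798, 0.0179]
ee_rot: [[-0.204, 0.979, 0.004], [0.979, 0.204, 0.001], [0.0, 0.004, -1.0]]
force: [0.8, -0.2, 4.1]
finger_gap: 0.683
grasp_force: 30.0
```

```bash
python3 -c "
from h import *
to([*f2w(.12,0),.018],down(11.8))"
```

```text
t 12.35 pos [0.6147 0.1798 0.0179] fxy [0.1199 0.0009] yaw(y) 11.75 z [ 0.004  0.001 -1.   ] F [ 0.8 -0.2  4.1] gap 0.683 gf 30.0 q [-34.  39.  19. 100. -17.  44.   6.]
shift [-0.017  0.002 -0.001] turn [ 0.033 -0.004 -0.007]
```

Emit:
{"method": "send_rows", "body": {
  "gripper": [0.8,0.8,0.8,0.8,0.8,0.8,0.8,0.8,1,1,1,1,1,1,1],
  "delta_pos": [
    [0,0,0],
    [0,0,0],
    [0,0,0],
    [0,0,-0.4],
    [0,0,-0.7],
    [0,0,-0.8],
    [0,0,-0.8],
    [0,0,-0.6],
    [0,0,0],
    [0,0,0],
    [0,0,0],
    [0,0,0],
    [0,0,0],
    [0,0,0],
    [0,0,0]
  ],
  "rotation": [
    [0,0,0],
    [0,0,0],
    [0,0,0],
    [0,0,0],
    [0,0,0],
    [0,0,0],
    [0,0,0],
    [0,0,0],
    [0,0,-0.86],
    [0,0,-0.86],
    [0,0,-0.86],
    [0,0,-0.86],
    [0,0,-0.86],
    [0,0,0],
    [0,0,0]
  ]
}}

```text
time: 13.85
ee_pos: [0.6125, 0.1794, 0.1811]
ee_rot: [[-0.658, 0.753, -0.0], [0.753, 0.658, 0.0], [0.0, 0.0, -1.0]]
force: [-0.2, -0.0, -0.8]
finger_gap: 0.999
grasp_force: 0.0
```

```bash
cat >> h.py <<'E'
from scipy.spatial.transform import Rotation as Rn
def tilt(yawdeg,th): return down(yawdeg)@Rn.from_euler("y",th,degrees=True).as_matrix()
E
python3 -c "
from h import *
to([.585,-.294,.15],tilt(41.5,35))
dishes()"
```

```text
t 13.85 pos [0.6125 0.1794 0.1811] fxy [0.1177 0.001 ] yaw(y) 41.15 z [-0.  0. -1.] F [-0.2 -0.  -0.8] gap 0.999 gf 0.0 q [-32.  27.  17.  93.  -9.  61.  28.]
shift [-6.767 -6.645  0.62 ] turn [ 0.016  5.089 -0.048]
[374. 249.] ctr [ 413.  -167.4] size [60. 60.] ang 10.4 z 0.023 hsv [147, 142, 165] orange 0
[415. 245.] ctr [ 428.6 -298.6] size [61. 60.] ang 22.6 z 0.023 hsv [15, 46, 140] orange 0
[412. 198.] ctr [ 580.2 -287.5] size [61. 61.] ang 41.5 z 0.023 hsv [16, 44, 139] orange 0
[446. 166.] ctr [ 688.5 -399.3] size [64. 58.] ang 82.8 z 0.022 hsv [12, 176, 150] orange 156
[399. 144.] ctr [ 755.4 -243.1] size [99. 83.] ang 3.1 z 0.029 hsv [64, 144, 144] orange 0
[334. 136.] ctr [767.8 -29. ] size [64. 54.] ang 1.2 z 0.068 hsv [31, 28, 240] orange 0
```

Emit:
{"method": "send_rows", "body": {
  "gripper": [1,1,1,1,1,1,1,1,1,1,1,1,1],
  "delta_pos": [
    [-0.56,-0.55,0],
    [-0.56,-0.55,0],
    [-0.56,-0.55,0],
    [-0.56,-0.55,0],
    [-0.56,-0.55,0],
    [-0.56,-0.55,0],
    [-0.56,-0.55,0],
    [-0.56,-0.55,0],
    [-0.56,-0.55,0],
    [-0.56,-0.55,0],
    [-0.56,-0.55,0],
    [-0.56,-0.55,0],
    [0,0,0]
  ],
  "rotation": [
    [0,0,0],
    [0,0,0],
    [0,0,0],
    [0,0,0],
    [0,0,0],
    [0,0,0],
    [0,0,0],
    [0,0,0],
    [0,0,0],
    [0,0,0],
    [0,0,0],
    [0,0,0],
    [0,0,0]
  ]
}}

```text
time: 15.2
ee_pos: [0.5844, -0.298, 0.1813]
ee_rot: [[-0.653, 0.757, -0.001], [0.757, 0.653, -0.004], [-0.003, -0.003, -1.0]]
force: [0.3, 0.5, 0.1]
finger_gap: 0.998
grasp_force: 0.0
```

Emit:
{"method": "send_rows", "body": {
  "gripper": [1,1,1,1,1,1,1,1,1],
  "delta_pos": [
    [0,0,0],
    [0,0,0],
    [0,0,0],
    [0,0,0],
    [0,0,0],
    [0,0,0],
    [0,0,0],
    [0,0,0],
    [0,0,0]
  ],
  "rotation": [
    [0,-1,0],
    [0,-1,0],
    [0,-1,0],
    [0,-1,0],
    [0,-1,0],
    [0,-1,0],
    [0,-1,0],
    [0,-1,0],
    [0,0,0]
  ]
}}

```text
time: 16.1
ee_pos: [0.5768, -0.2999, 0.1778]
ee_rot: [[-0.494, 0.769, 0.405], [0.561, 0.638, -0.527], [-0.664, -0.033, -0.747]]
force: [0.3, 0.2, 0.4]
finger_gap: 1.0
grasp_force: 0.0
```

```bash
python3 -c "
from h import *
to([.585,-.294,.15],tilt(41.5,35))"
```

```text
t 16.1 pos [ 0.5768 -0.2999  0.1778] fxy [-0.0152 -0.4609] yaw(y) 39.69 z [ 0.405 -0.527 -0.747] F [0.3 0.2 0.4] gap 1.0 gf 0.0 q [-34.  24.  53. 126.  51.  10.   3.]
shift [0.354 0.219 0.419] turn [-0.312 11.141 -0.266]
```

Emit:
{"method": "send_rows", "body": {
  "gripper": [1,1,1,1],
  "delta_pos": [
    [0,0,0],
    [0,0,0],
    [0,0,0],
    [0,0,0]
  ],
  "rotation": [
    [0,-0.5,0],
    [0,-0.5,0],
    [0,0,0],
    [0,0,0]
  ]
}}

```text
time: 16.5
ee_pos: [0.5758, -0.3058, 0.1798]
ee_rot: [[-0.471, 0.775, 0.422], [0.535, 0.631, -0.562], [-0.702, -0.039, -0.711]]
force: [0.3, -0.9, 0.5]
finger_gap: 0.998
grasp_force: 0.0
```

Emit:
{"method": "send_rows", "body": {
  "gripper": [1,1,1,1,1,1,1,1,1,1,1,1,1,1,1,1,1],
  "delta_pos": [
    [0,0,0],
    [0,0,0],
    [0,0,0],
    [0,0,0],
    [0,0,0],
    [0,0,0],
    [0,0,0],
    [0,0,0],
    [0,0,0],
    [0,0,0],
    [0,0,0],
    [0,0,0],
    [0,0,0],
    [0,0,0],
    [0,0,0],
    [0,0,0],
    [0,0,0]
  ],
  "rotation": [
    [0,1,0],
    [0,1,0],
    [0,1,0],
    [0,1,0],
    [0,1,0],
    [0,1,0],
    [0,1,0],
    [0,1,0],
    [0,1,0],
    [0,1,0],
    [0,1,0],
    [0,1,0],
    [0,1,0],
    [0,1,0],
    [0,0,0],
    [0,0,0],
    [0,0,0]
  ]
}}

```text
time: 18.2
ee_pos: [0.5712, -0.3146, 0.1663]
ee_rot: [[-0.467, 0.792, -0.394], [0.655, 0.609, 0.447], [0.594, -0.049, -0.803]]
force: [1.1, 0.1, -0.1]
finger_gap: 1.0
grasp_force: 0.0
```

```bash
python3 -c "
from h import *
to([.585,-.294,.15],tilt(41.5,35))"
```

```text
t 18.2 pos [ 0.5712 -0.3146  0.1663] fxy [-0.0238 -0.4741] yaw(y) 37.55 z [-0.394  0.447 -0.803] F [ 1.1  0.1 -0.1] gap 1.0 gf 0.0 q [ 35.  54. -11.  55.  -5. 106.  63.]
shift [-0.053  0.486  0.336] turn [ 0.002 -0.23  -0.706]
```

Emit:
{"method": "send_rows", "body": {
  "gripper": [1,1,1],
  "delta_pos": [
    [0,0.4,0],
    [0,0,0],
    [0,0,0]
  ],
  "rotation": [
    [0,-0.25,-0.35],
    [0,-0.25,-0.35],
    [0,0,0]
  ]
}}

```text
time: 18.5
ee_pos: [0.5886, -0.2998, 0.1661]
ee_rot: [[-0.558, 0.746, -0.364], [0.626, 0.666, 0.405], [0.545, -0.002, -0.839]]
force: [0.1, -0.8, -0.3]
finger_gap: 1.0
grasp_force: 0.0
```

```bash
python3 -c "
from h import *
R=tilt(41.5,33);p=np.array([.5855,-.2935,.011])
to(p-R[:,2]*.06,R)"
```

```text
t 18.5 pos [ 0.5886 -0.2998  0.1661] fxy [-0.0038 -0.4633] yaw(y) 41.79 z [-0.364  0.405 -0.839] F [ 0.1 -0.8 -0.3] gap 1.0 gf 0.0 q [ 34.  52. -12.  57.  -3. 102.  66.]
shift [-1.577  0.039  1.475] turn [-0.034 -0.002  0.028]
```

Emit:
{"method": "send_rows", "body": {
  "gripper": [1,1,1,1,1],
  "delta_pos": [
    [-0.5,0,0.4],
    [-0.5,0,0.5],
    [-0.4,0,0.4],
    [-0.18,0.04,0.18],
    [0,0,0]
  ],
  "rotation": [
    [0,0,0],
    [0,0,0],
    [0,0,0],
    [0,0,0],
    [0,0,0]
  ]
}}

```text
time: 19.0
ee_pos: [0.604, -0.3195, 0.0567]
ee_rot: [[-0.55, 0.749, -0.369], [0.627, 0.663, 0.409], [0.551, -0.006, -0.834]]
force: [-0.3, 0.9, 0.6]
finger_gap: 0.999
grasp_force: 0.0
```

```bash
python3 -c "
from h import *
R=tilt(41.5,33);p=np.array([.5855,-.2935,.011])
to(p,R)
im=grab('wrist');cv2.imwrite('pics/w3.png',im['pixels'])
print(proj(im,[[.5802,-.2875,.024],[*(p+R[:,1]*.03)[:2],.024],[*(p-R[:,1]*.03)[:2],.024]]).round())"
```

```text
t 19.0 pos [ 0.604  -0.3195  0.0567] fxy [ 0.0074 -0.4856] yaw(y) 41.5 z [-0.369  0.409 -0.834] F [-0.3  0.9  0.6] gap 0.999 gf 0.0 q [ 34.  60. -11.  55.  -2.  96.  67.]
shift [0.026 0.072 1.113] turn [-0.044 -0.066 -0.029]
[[332. 199.]
 [379. 211.]
 [286. 212.]]
```

View pics/w3.png

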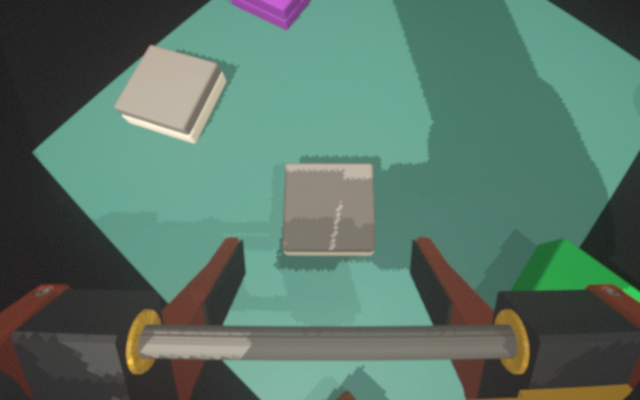

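The wrist view shows dish B's grey top at (330,207), square between the fingers. Descend along the tool axis.

Emit:
{"method": "send_rows", "body": {
  "gripper": [1,1,1,1,1],
  "delta_pos": [
    [-0.03,0.06,0.4],
    [0,0,0.4],
    [0,0,0.2],
    [0,0,0],
    [0,0,0]
  ],
  "rotation": [
    [0,0,0],
    [0,0,0],
    [0,0,0],
    [0,0,0],
    [0,0,0]
  ]
}}

```text
time: 19.55
ee_pos: [0.5896, -0.2999, 0.0171]
ee_rot: [[-0.552, 0.75, -0.365], [0.629, 0.662, 0.408], [0.548, -0.005, -0.837]]
force: [0.3, -0.6, -0.4]
finger_gap: 0.999
grasp_force: 0.0
```

```bash
python3 -c "
from h import *
R=tilt(41.5,33);p=np.array([.5855,-.2935,.011])
to(p,R)"
```

```text
t 19.55 pos [ 0.5896 -0.2999  0.0171] fxy [-0.0027 -0.4635] yaw(y) 41.42 z [-0.365  0.408 -0.837] F [ 0.3 -0.6 -0.4] gap 0.999 gf 0.0 q [ 34.  60. -12.  61.  -2.  90.  67.]
shift [0.058 0.023 0.184] turn [-0.029 -0.03  -0.032]
```

Emit:
{"method": "send_rows", "body": {
  "gripper": [1,1,0,0,0,0,0,0],
  "delta_pos": [
    [0.03,0.02,0.13],
    [0,0,0],
    [0,0,0],
    [0,0,0],
    [0,0,0],
    [0,0,0],
    [0,0,0],
    [0,0,0]
  ],
  "rotation": [
    [0,0,0],
    [0,0,0],
    [0,0,0],
    [0,0,0],
    [0,0,0],
    [0,0,0],
    [0,0,0],
    [0,0,0]
  ],
  "squeeze": 45
}}

```text
time: 20.35
ee_pos: [0.5863, -0.2951, 0.0109]
ee_rot: [[-0.551, 0.75, -0.367], [0.629, 0.662, 0.409], [0.549, -0.006, -0.836]]
force: [0.3, -0.9, 1.1]
finger_gap: 0.683
grasp_force: 45.0
```

```bash
python3 -c "
from h import *
R=tilt(41.5,33);p=np.array([.5855,-.2935,.011])
to(p+[0,0,.09],R)"
```

```text
t 20.35 pos [ 0.5863 -0.2951  0.0109] fxy [-0.005  -0.4582] yaw(y) 41.43 z [-0.367  0.409 -0.836] F [ 0.3 -0.9  1.1] gap 0.683 gf 45.0 q [ 34.  60. -12.  62.  -2.  89.  67.]
shift [ 1.019e+00 -1.000e-03 -1.486e+00] turn [-0.034 -0.045 -0.035]
```

Emit:
{"method": "send_rows", "body": {
  "gripper": [0,0,0,0,0],
  "delta_pos": [
    [0.2,0,-0.3],
    [0.3,0,-0.45],
    [0.4,0,-0.6],
    [0.3,0,-0.45],
    [0,0,0]
  ],
  "rotation": [
    [0,0,0],
    [0,0,0],
    [0,0,0],
    [0,0,0],
    [0,0,0]
  ]
}}

```text
time: 20.85
ee_pos: [0.5886, -0.2949, 0.125]
ee_rot: [[-0.555, 0.75, -0.361], [0.631, 0.662, 0.406], [0.543, -0.002, -0.84]]
force: [0.3, -0.2, -0.4]
finger_gap: 0.683
grasp_force: 45.0
```

Emit:
{"method": "send_rows", "body": {
  "gripper": [0,0,0,0,0,0,0,0,0,0,0,0,0,0,0,0,0,0],
  "delta_pos": [
    [0,0,0],
    [0,0,0],
    [0,0,0],
    [0,0,0],
    [0,0,0],
    [0,0,0],
    [0,0,0],
    [0,0,0],
    [0,0,0],
    [0,0,0],
    [0,0,0],
    [0,0,0],
    [0,0,0],
    [0,0,0],
    [0,0,0],
    [0,0,0],
    [0,0,0],
    [0,0,0]
  ],
  "rotation": [
    [0,-0.8,0],
    [0,-0.8,0],
    [0,-0.8,0],
    [0,-0.8,0],
    [0,-0.8,0],
    [0,-0.8,0],
    [0,-0.8,0],
    [0,-0.8,0],
    [0,-0.8,0],
    [0,-0.8,0],
    [0,-0.8,0],
    [0,-0.8,0],
    [0,-0.8,0],
    [0,-0.8,0],
    [0,-0.8,0],
    [0,0,0],
    [0,0,0],
    [0,0,0]
  ]
}}

```text
time: 22.65
ee_pos: [0.5861, -0.3077, 0.118]
ee_rot: [[-0.516, 0.763, 0.39], [0.583, 0.646, -0.492], [-0.627, -0.026, -0.778]]
force: [-0.3, 0.2, -0.3]
finger_gap: 0.678
grasp_force: 45.0
```

```bash
python3 -c "
from h import *
to([.57,-.28,.05],tilt(41.5,-55))"
```

```text
t 22.65 pos [ 0.5861 -0.3077  0.118 ] fxy [-0.0078 -0.4704] yaw(y) 40.25 z [ 0.39  -0.492 -0.778] F [-0.3  0.2 -0.3] gap 0.678 gf 45.0 q [-15.  26.  32. 125.  79.  11. -24.]
shift [1.343 0.149 0.661] turn [-0.284 -2.347  0.036]
```

```bash
python3 -c "
from h import *
to([.535,-.27,.1],tilt(41.5,-50))"
```

```text
t 22.65 pos [ 0.5861 -0.3077  0.118 ] fxy [-0.0078 -0.4704] yaw(y) 40.25 z [ 0.39  -0.492 -0.778] F [-0.3  0.2 -0.3] gap 0.678 gf 45.0 q [-15.  26.  32. 125.  79.  11. -24.]
shift [ 1.193 -0.283 -0.489] turn [-0.285 -1.62   0.024]
```

Emit:
{"method": "send_rows", "body": {
  "gripper": [0,0,0,0,0,0,0,0],
  "delta_pos": [
    [0.3,-0.07,-0.12],
    [0.3,-0.07,-0.12],
    [0.3,-0.07,-0.12],
    [0.3,-0.07,-0.12],
    [0,0,0],
    [0,0,0],
    [0,0,0],
    [0,0,0]
  ],
  "rotation": [
    [0,0,0],
    [0,0,0],
    [0,-0.2,0],
    [0,-0.4,0],
    [0,-0.4,0],
    [0,-0.4,0],
    [0,-0.2,0],
    [0,0,0]
  ]
}}

```text
time: 23.45
ee_pos: [0.5343, -0.2706, 0.0984]
ee_rot: [[-0.433, 0.764, 0.479], [0.479, 0.645, -0.596], [-0.764, -0.029, -0.645]]
force: [0.6, -0.8, -0.7]
finger_gap: 0.677
grasp_force: 45.0
```

```bash
python3 -c "
from h import *
to([.535,-.27,.045],tilt(41.5,-50))"
```

```text
t 23.45 pos [ 0.5343 -0.2706  0.0984] fxy [-0.0509 -0.4236] yaw(y) 40.17 z [ 0.479 -0.596 -0.645] F [ 0.6 -0.8 -0.7] gap 0.677 gf 45.0 q [-14.  27.  18. 138. 122.  34. -76.]
shift [0.815 0.05  0.688] turn [-0.302 -0.028  0.057]
```

Emit:
{"method": "send_rows", "body": {
  "gripper": [0,0,0,0,0],
  "delta_pos": [
    [0,0,0],
    [0,0,0],
    [0,0,0],
    [0,0,0],
    [0,0,0]
  ],
  "rotation": [
    [-0.3,0,0],
    [0,-0.4,0],
    [0,-0.4,0],
    [0,-0.4,0],
    [0,0,0]
  ]
}}

```text
time: 23.95
ee_pos: [0.5344, -0.2706, 0.098]
ee_rot: [[-0.357, 0.746, 0.562], [0.391, 0.666, -0.635], [-0.848, -0.007, -0.529]]
force: [-1.2, -0.0, -1.0]
finger_gap: 0.684
grasp_force: 45.0
```

```bash
python3 -c "
from h import *
to([.535,-.27,.045],tilt(41.5,-58))
im=grab('scene');cv2.imwrite('pics/s2.png',cv2.resize(im['pixels'][130:330,150:350],None,fx=2.5,fy=2.5))"
```

```text
t 23.95 pos [ 0.5344 -0.2706  0.098 ] fxy [-0.0507 -0.4235] yaw(y) 41.76 z [ 0.562 -0.635 -0.529] F [-1.2 -0.  -1. ] gap 0.684 gf 45.0 q [-11.  33.  13. 142. 131.  49. -90.]
shift [0.9   0.023 0.56 ] turn [0.002 0.007 0.067]
```

View pics/s2.png

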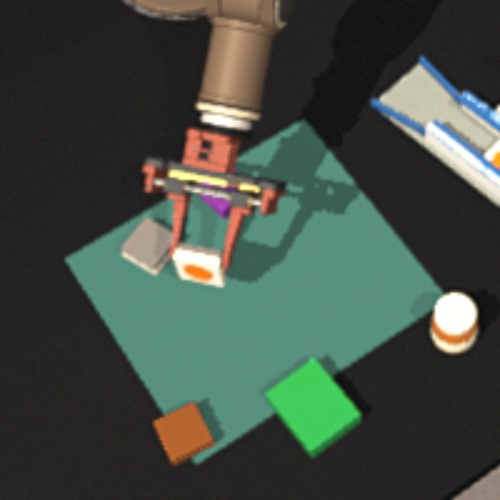

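The dish is held upright with its dot facing away from the base, at crop (202,270). Lowering it to stand.

Emit:
{"method": "send_rows", "body": {
  "gripper": [0,0,0,0,0,0],
  "delta_pos": [
    [0.25,0,0.15],
    [0.25,0,0.15],
    [0.2,0,0.13],
    [0.1,0,0.06],
    [0,0,0],
    [0,0,0]
  ],
  "rotation": [
    [0,0,0],
    [0,0,0],
    [0,0,0],
    [0,0,0],
    [0,0,0],
    [0,0,0]
  ]
}}

```text
time: 24.6
ee_pos: [0.5349, -0.2704, 0.0525]
ee_rot: [[-0.354, 0.746, 0.564], [0.391, 0.666, -0.635], [-0.849, -0.004, -0.528]]
force: [0.8, -0.1, 0.1]
finger_gap: 0.676
grasp_force: 45.0
```

```bash
python3 -c "
from h import *
to([.535,-.27,.040],tilt(41.5,-58))"
```

```text
t 24.6 pos [ 0.5349 -0.2704  0.0525] fxy [-0.0502 -0.4234] yaw(y) 41.79 z [ 0.564 -0.635 -0.528] F [ 0.8 -0.1  0.1] gap 0.676 gf 45.0 q [ -9.  41.  10. 142. 134.  55. -97.]
shift [0.215 0.007 0.128] turn [0.018 0.019 0.051]
```

Emit:
{"method": "send_rows", "body": {
  "gripper": [0,0,0,0,0],
  "delta_pos": [
    [0.1,0,0.06],
    [0.08,0,0.05],
    [0.03,0,0.02],
    [0,0,0],
    [0,0,0]
  ],
  "rotation": [
    [0,0,0],
    [0,0,0],
    [0,0,0],
    [0,0,0],
    [0,0,0]
  ]
}}

```text
time: 25.1
ee_pos: [0.5347, -0.2699, 0.0395]
ee_rot: [[-0.355, 0.745, 0.565], [0.391, 0.667, -0.634], [-0.849, -0.004, -0.528]]
force: [0.4, -0.0, -1.3]
finger_gap: 0.677
grasp_force: 45.0
```

Emit:
{"method": "send_rows", "body": {
  "gripper": [0,0,0.9,0.9,0.9,0.9,0.9,0.9,0.9,0.9,0.9],
  "delta_pos": [
    [0.03,0,0.02],
    [0,0,0],
    [0,0,0],
    [0,0,0],
    [0,0,0],
    [0,0,0],
    [0,0,-0.3],
    [0,0,-0.5],
    [0,0,-0.5],
    [-0.4,0,-0.3],
    [-0.4,0,-0.3]
  ],
  "rotation": [
    [0,0,0],
    [0,0,0],
    [0,0,0],
    [0,0,0],
    [0,0,0],
    [0,0,0],
    [0,0,0],
    [0,0,0],
    [0,0,0],
    [0,0,0],
    [0,0,0]
  ]
}}

```text
time: 26.2
ee_pos: [0.5036, -0.2332, 0.1043]
ee_rot: [[-0.367, 0.74, 0.564], [0.392, 0.673, -0.627], [-0.843, -0.009, -0.537]]
force: [0.5, -0.4, -0.3]
finger_gap: 0.899
grasp_force: 0.0
```

Emit:
{"method": "send_rows", "body": {
  "gripper": [0,0,0,0,0,0,0,0,0,0,0,0,0,0],
  "delta_pos": [
    [-0.5,0,-0.3],
    [-0.5,0,-0.3],
    [0,0,0],
    [0,0,0],
    [0,0,0],
    [0,0,0],
    [0,0,0],
    [0,0,0],
    [0,0,0],
    [0,0,0],
    [0,0,0],
    [0,0,0],
    [0,0,0],
    [0,0,0]
  ],
  "rotation": [
    [0,0,0],
    [0,0,0],
    [0,0.9,0],
    [0,0.9,0],
    [0,0.9,0],
    [0,0.9,0],
    [0,0.9,0],
    [0,0.9,0],
    [0,0.9,0],
    [0,0.9,0],
    [0,0.9,0],
    [0,0.4,0],
    [0,0,0],
    [0,0,0]
  ]
}}

```text
time: 27.6
ee_pos: [0.4955, -0.2443, 0.158]
ee_rot: [[-0.646, 0.757, 0.093], [0.738, 0.651, -0.175], [-0.193, -0.044, -0.98]]
force: [-1.0, -0.4, -0.9]
finger_gap: 0.005
grasp_force: 0.0
```

```bash
python3 -c "
from h import *
to([.57,-.32,.15],down(41.5))
dishes()"
```

```text
t 27.6 pos [ 0.4955 -0.2443  0.158 ] fxy [-0.0835 -0.3899] yaw(y) 40.69 z [ 0.093 -0.175 -0.98 ] F [-1.  -0.4 -0.9] gap 0.005 gf 0.0 q [ 28.  17. -14. 113.  18.  45.  43.]
shift [-2.05   0.15   0.559] turn [-0.38   1.617 -0.081]
[374. 249.] ctr [ 412.9 -167.6] size [60. 60.] ang 9.8 z 0.023 hsv [147, 142, 164] orange 0
[446. 166.] ctr [ 688.7 -399.5] size [64. 57.] ang 83.3 z 0.023 hsv [12, 177, 150] orange 156
[399. 144.] ctr [ 755.2 -243.2] size [99. 83.] ang 3.1 z 0.029 hsv [64, 144, 144] orange 0
[334. 136.] ctr [767.8 -29. ] size [64. 54.] ang 1.2 z 0.068 hsv [31, 27, 239] orange 0
```

Emit:
{"method": "send_rows", "body": {
  "gripper": [0,0,0,0,0,0],
  "delta_pos": [
    [0,0,0],
    [0,0,0],
    [-0.6,0,0],
    [-0.7,0,0],
    [-0.6,0,0],
    [0,0,0]
  ],
  "rotation": [
    [-0.19,0.8,0],
    [-0.19,0.8,0],
    [0,0,0],
    [0,0,0],
    [0,0,0],
    [0,0,0]
  ]
}}

```text
time: 28.25
ee_pos: [0.5593, -0.318, 0.1579]
ee_rot: [[-0.655, 0.756, 0.003], [0.756, 0.655, -0.003], [-0.004, 0.0, -1.0]]
force: [-0.7, -0.4, -0.2]
finger_gap: 0.0
grasp_force: 0.0
```

```bash
python3 -c "
from h import *
to([.570,-.310,.048],down(41.5))
im=grab('scene');cv2.imwrite('pics/s3.png',cv2.resize(im['pixels'][130:330,150:350],None,fx=2.5,fy=2.5))
dishes()
im=grab('wrist'); C=cloud(im); m=(C[...,2]>.05)&(C[...,2]<.066)&(im['depth']>0)&(np.hypot(C[...,0]-.535,C[...,1]+.27)<.06)
print(m.sum()); 
if m.sum(): print(cv2.minAreaRect((C[m][:,:2]*1000).astype(np.float32)))"
```

```text
t 28.25 pos [ 0.5593 -0.318   0.1579] fxy [-0.0361 -0.4751] yaw(y) 40.91 z [ 0.003 -0.003 -1.   ] F [-0.7 -0.4 -0.2] gap 0.0 gf 0.0 q [ 35.  29. -15.  92.   8.  59.  59.]
shift [-0.01   0.266  2.197] turn [ 0.002  0.03  -0.086]
[374. 249.] ctr [ 412.6 -167.9] size [60. 60.] ang 9.2 z 0.023 hsv [147, 143, 165] orange 0
[415. 245.] ctr [ 427.9 -298.3] size [60. 61.] ang 22.7 z 0.023 hsv [15, 45, 126] orange 0
[407. 212.] ctr [ 534.  -263.8] size [64. 31.] ang 41.6 z 0.058 hsv [30, 35, 146] orange 0
[446. 166.] ctr [ 688.6 -399.9] size [63. 57.] ang 83.3 z 0.023 hsv [12, 177, 150] orange 162
[399. 144.] ctr [ 755.1 -243.2] size [99. 83.] ang 3.1 z 0.029 hsv [64, 144, 144] orange 0
[334. 136.] ctr [767.8 -29. ] size [64. 54.] ang 1.2 z 0.068 hsv [31, 27, 239] orange 0
2508
((535.205322265625, -270.548828125), (59.613922119140625, 24.387636184692383), 41.760501861572266)
```

View pics/s3.png

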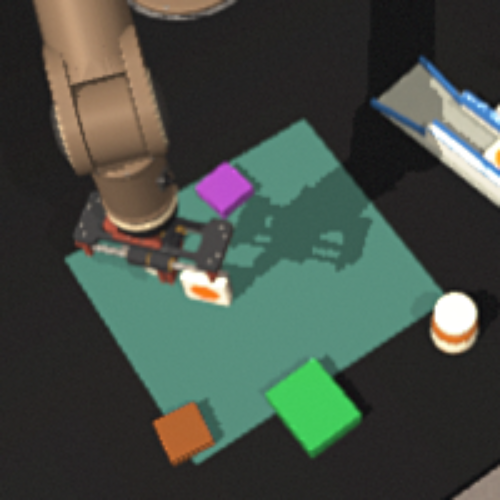

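Dish B stands at (535,-271) with its dot facing outward, at crop (205,288). Push its top towards the base.

Emit:
{"method": "send_rows", "body": {
  "gripper": [0,0,0,0,0,0],
  "delta_pos": [
    [0,0.27,0.4],
    [0,0,0.6],
    [0,0,0.6],
    [0,0,0.5],
    [0,0,0.12],
    [0,0,0]
  ],
  "rotation": [
    [0,0,0],
    [0,0,0],
    [0,0,0],
    [0,0,0],
    [0,0,0],
    [0,0,0]
  ]
}}

```text
time: 29.0
ee_pos: [0.5682, -0.3058, 0.0475]
ee_rot: [[-0.657, 0.754, 0.001], [0.754, 0.657, 0.0], [-0.0, 0.001, -1.0]]
force: [1.1, -0.0, 0.3]
finger_gap: 0.002
grasp_force: 0.0
```

Emit:
{"method": "send_rows", "body": {
  "gripper": [0,0,0,0,0,0,0,0,0,0,0],
  "delta_pos": [
    [0.2,0,0],
    [0.2,0,0],
    [0.15,0,0],
    [0.15,0,0],
    [0.15,0,0],
    [0.15,0,0],
    [0.15,0,0],
    [0.15,0,0],
    [0.1,0,0],
    [0,0,0],
    [0,0,0]
  ],
  "rotation": [
    [0,0,0],
    [0,0,0],
    [0,0,0],
    [0,0,0],
    [0,0,0],
    [0,0,0],
    [0,0,0],
    [0,0,0],
    [0,0,0],
    [0,0,0],
    [0,0,0]
  ]
}}

```text
time: 30.1
ee_pos: [0.5232, -0.2544, 0.0477]
ee_rot: [[-0.656, 0.755, 0.003], [0.755, 0.656, -0.0], [-0.002, 0.002, -1.0]]
force: [-1.0, -0.1, 1.0]
finger_gap: 0.002
grasp_force: 0.0
```

Emit:
{"method": "send_rows", "body": {
  "gripper": [0,0,0,0,0,1,1,1],
  "delta_pos": [
    [-0.4,0,0],
    [-0.2,0,-0.4],
    [0,0,-0.7],
    [0,0,-0.7],
    [0,0,-0.5],
    [-0.3,0,0],
    [0,0,0],
    [0,0,0]
  ],
  "rotation": [
    [0,0,0],
    [0,0,0],
    [0,0,0],
    [0,0,0],
    [0,0,0],
    [0,0,0],
    [0,0,0],
    [0,0,0]
  ]
}}

```text
time: 30.9
ee_pos: [0.5517, -0.2881, 0.162]
ee_rot: [[-0.655, 0.755, 0.002], [0.755, 0.655, 0.0], [-0.001, 0.001, -1.0]]
force: [-0.2, 0.1, -1.1]
finger_gap: 0.238
grasp_force: 0.0
```

```bash
python3 -c "
from h import *
st();dishes()"
```

```text
t 30.9 pos [ 0.5517 -0.2881  0.162 ] fxy [-0.0374 -0.4443] yaw(y) 40.96 z [ 0.002  0.    -1.   ] F [-0.2  0.1 -1.1] gap 0.238 gf 0.0 q [ 34.  27. -15.  95.   8.  59.  57.]
[374. 249.] ctr [ 412.9 -167.9] size [60. 59.] ang 10.4 z 0.023 hsv [147, 143, 165] orange 0
[415. 245.] ctr [ 428.3 -298.7] size [61. 60.] ang 22.7 z 0.023 hsv [14, 47, 126] orange 0
[395. 221.] ctr [ 505.1 -233.6] size [61. 61.] ang 41.7 z 0.023 hsv [28, 39, 244] orange 100
[445. 165.] ctr [ 688.2 -400. ] size [63. 58.] ang 83.3 z 0.023 hsv [12, 178, 150] orange 139
[399. 144.] ctr [ 755.2 -243.1] size [99. 83.] ang 3.1 z 0.029 hsv [63, 143, 144] orange 0
[334. 136.] ctr [767.8 -29. ] size [64. 54.] ang 1.2 z 0.068 hsv [31, 28, 239] orange 0
```

Dish B is now dot up at (505,-234). Pick it up.

Emit:
{"method": "send_rows", "body": {
  "gripper": [1,1,1,1,1,1,1,1,1],
  "delta_pos": [
    [0.5,0,0],
    [0.5,0,0],
    [0.43,0,0],
    [0,0,0.4],
    [0,0,0.7],
    [0,0,0.7],
    [0,0,0.6],
    [0,0,0.2],
    [0,0,0]
  ],
  "rotation": [
    [0,0,-0.05],
    [0,0,-0.05],
    [0,0,0],
    [0,0,0],
    [0,0,0],
    [0,0,0],
    [0,0,0],
    [0,0,0],
    [0,0,0]
  ]
}}

```text
time: 31.85
ee_pos: [0.504, -0.2337, 0.0311]
ee_rot: [[-0.665, 0.747, -0.001], [0.747, 0.665, 0.001], [0.002, 0.0, -1.0]]
force: [0.5, -0.4, -0.2]
finger_gap: 0.998
grasp_force: 0.0
```

```bash
python3 -c "
from h import *
to([.505,-.2335,.010],down(41.6))"
```

```text
t 31.85 pos [ 0.504  -0.2337  0.0311] fxy [-0.073  -0.3812] yaw(y) 41.69 z [-0.001  0.001 -1.   ] F [ 0.5 -0.4 -0.2] gap 0.998 gf 0.0 q [ 31.  31. -14. 110.  12.  40.  51.]
shift [-0.011  0.017  0.421] turn [ 0.003 -0.013  0.014]
```

Emit:
{"method": "send_rows", "body": {
  "gripper": [1,1,1,0,0,0,0,0,0,0,0,0,0,0,0,0,0,0],
  "delta_pos": [
    [0,0,0.22],
    [0,0,0.18],
    [0,0,0],
    [0,0,0],
    [0,0,0],
    [0,0,0],
    [0,0,0],
    [0,0,0],
    [0,0,-0.4],
    [0,0,-0.6],
    [0,0,-0.6],
    [0,0,-0.4],
    [0,0,0],
    [0,0,0],
    [0,0,0],
    [0,0,0],
    [0,0,0],
    [0,0,0]
  ],
  "rotation": [
    [0,0,0],
    [0,0,0],
    [0,0,0],
    [0,0,0],
    [0,0,0],
    [0,0,0],
    [0,0,0],
    [0,0,0],
    [0,0,0],
    [0,0,0],
    [0,0,0],
    [0,0,0],
    [0,0,0.87],
    [0,0,0.87],
    [0,0,0.87],
    [0,0,0.87],
    [0,0,0.87],
    [0,0,0]
  ],
  "squeeze": 40
}}

```text
time: 33.65
ee_pos: [0.5051, -0.2343, 0.1125]
ee_rot: [[-0.203, 0.979, 0.002], [0.979, 0.203, -0.0], [-0.001, 0.002, -1.0]]
force: [0.1, 0.7, -0.3]
finger_gap: 0.674
grasp_force: 40.0
```

```bash
python3 -c "
from h import *
to([*f2w(-.06,0),.11],down(11.8))"
```

```text
t 33.65 pos [ 0.5051 -0.2343  0.1125] fxy [-0.0721 -0.3821] yaw(y) 11.69 z [ 0.002 -0.    -1.   ] F [ 0.1  0.7 -0.3] gap 0.674 gf 40.0 q [ 27.  24.  -9. 107.   5.  49.  27.]
shift [7.642 0.227 0.045] turn [ 0.019  0.007 -0.016]
```

Emit:
{"method": "send_rows", "body": {
  "gripper": [0,0,0,0,0,0,0,0,0,0,0,0,0,0,0,0],
  "delta_pos": [
    [0.64,0.02,0],
    [0.64,0.02,0],
    [0.64,0.02,0],
    [0.64,0.02,0],
    [0.64,0.02,0],
    [0.64,0.02,0],
    [0.64,0.02,0],
    [0.64,0.02,0],
    [0.64,0.02,0],
    [0.64,0.02,0],
    [0.64,0.02,0],
    [0.6,0.01,0],
    [0,0,0],
    [0,0,0.8],
    [0,0,0.6],
    [0,0,0]
  ],
  "rotation": [
    [0,0,0],
    [0,0,0],
    [0,0,0],
    [0,0,0],
    [0,0,0],
    [0,0,0],
    [0,0,0],
    [0,0,0],
    [0,0,0],
    [0,0,0],
    [0,0,0],
    [0,0,0],
    [0,0,0],
    [0,0,0],
    [0,0,0],
    [0,0,0]
  ]
}}

```text
time: 35.25
ee_pos: [0.4363, 0.1402, 0.0395]
ee_rot: [[-0.206, 0.979, -0.003], [0.979, 0.206, -0.003], [-0.002, -0.004, -1.0]]
force: [-0.4, 0.2, -0.8]
finger_gap: 0.678
grasp_force: 40.0
```

```bash
python3 -c "
from h import *
to([*f2w(-.05,0),.0175],down(11.8))"
```

```text
t 35.25 pos [0.4363 0.1402 0.0395] fxy [-0.0628 -0.0013] yaw(y) 11.89 z [-0.003 -0.003 -1.   ] F [-0.4  0.2 -0.8] gap 0.678 gf 40.0 q [-10.  24. -17. 123.  12.  35. -23.]
shift [0.027 0.257 0.439] turn [-0.031  0.016  0.013]
```

Emit:
{"method": "send_rows", "body": {
  "gripper": [0,0,0,0,0,0,0,0,0,0,0,0],
  "delta_pos": [
    [0.03,0,0.22],
    [0,0,0.2],
    [0,0,0],
    [0,0.25,0.005],
    [0,0.25,0.01],
    [0,0.25,0.01],
    [0,0.25,0.01],
    [0,0.25,0.01],
    [0,0.25,0.01],
    [0,0.2,0.01],
    [0,0,0],
    [0,0,0]
  ],
  "rotation": [
    [0,0,0],
    [0,0,0],
    [0,0,0],
    [0,0,0],
    [0,0,0],
    [0,0,0],
    [0,0,0],
    [0,0,0],
    [0,0,0],
    [0,0,0],
    [0,0,0],
    [0,0,0]
  ]
}}

```text
time: 36.45
ee_pos: [0.5235, 0.1612, 0.019]
ee_rot: [[-0.204, 0.979, 0.005], [0.979, 0.204, 0.0], [-0.001, 0.005, -1.0]]
force: [0.7, 0.5, 4.7]
finger_gap: 0.679
grasp_force: 40.0
```

```bash
python3 -c "
from h import *
to([*f2w(.025,0),.0175],down(11.8))"
```

```text
t 36.45 pos [0.5235 0.1612 0.019 ] fxy [0.0268 0.0013] yaw(y) 11.76 z [ 0.005  0.    -1.   ] F [0.7 0.5 4.7] gap 0.679 gf 40.0 q [-11.  32. -15. 112.  13.  38. -22.]
shift [-0.026 -0.036  0.029] turn [ 0.039  0.004 -0.006]
```

Emit:
{"method": "send_rows", "body": {
  "gripper": [0.8,0.8,0.8,0.8,0.8,0.8,0,0,0,0,0,0,0,0,0,0],
  "delta_pos": [
    [0,0,0],
    [0,0,0],
    [0,0,0],
    [0,0,-0.4],
    [0,0,-0.6],
    [0,0,-0.5],
    [-0.02,-0.6,0],
    [0,-0.6,0],
    [0,0,0],
    [0,0,0],
    [0,0,0],
    [0,0,0],
    [0,0,0.5],
    [0,0,0.6],
    [0,0,0.3],
    [0,0,0]
  ],
  "rotation": [
    [0,0,0],
    [0,0,0],
    [0,0,0],
    [0,0,0],
    [0,0,0],
    [0,0,0],
    [0,0,0],
    [0,0,0],
    [0,0,0],
    [0,0,0],
    [0,0,0],
    [0,0,0],
    [0,0,0],
    [0,0,0],
    [0,0,0],
    [0,0,0]
  ]
}}

```text
time: 38.05
ee_pos: [0.4621, 0.1471, 0.021]
ee_rot: [[-0.204, 0.979, -0.001], [0.979, 0.204, -0.001], [-0.001, -0.001, -1.0]]
force: [0.7, 0.5, 0.6]
finger_gap: 0.01
grasp_force: 0.0
```

```bash
python3 -c "
from h import *
to([*f2w(.056,0),.02],down(11.8))"
```

```text
t 38.05 pos [0.4621 0.1471 0.021 ] fxy [-0.0362  0.0001] yaw(y) 11.78 z [-0.001 -0.001 -1.   ] F [0.7 0.5 0.6] gap 0.01 gf 0.0 q [-11.  28. -16. 120.  13.  34. -24.]
shift [-0.     1.843  0.017] turn [-0.012  0.01  -0.004]
```

Emit:
{"method": "send_rows", "body": {
  "gripper": [0,0,0,0,0,0,0,0,0],
  "delta_pos": [
    [0,0.25,0.005],
    [0,0.25,0.01],
    [0,0.25,0.01],
    [0,0.25,0.01],
    [0,0.25,0.01],
    [0,0.25,0.01],
    [0,0.25,0.01],
    [0,0.1,0],
    [0,0,0]
  ],
  "rotation": [
    [0,0,0],
    [0,0,0],
    [0,0,0],
    [0,0,0],
    [0,0,0],
    [0,0,0],
    [0,0,0],
    [0,0,0],
    [0,0,0]
  ]
}}

```text
time: 38.95
ee_pos: [0.5547, 0.1664, 0.0202]
ee_rot: [[-0.203, 0.979, 0.003], [0.979, 0.203, 0.0], [-0.001, 0.003, -1.0]]
force: [0.3, -0.3, -0.2]
finger_gap: 0.006
grasp_force: 0.0
```

Emit:
{"method": "send_rows", "body": {
  "gripper": [0,0,0,0,0,0],
  "delta_pos": [
    [0,-0.2,0],
    [0,0,-0.6],
    [0,0,-0.8],
    [0,0,-0.8],
    [0,0,-0.6],
    [0,0,0]
  ],
  "rotation": [
    [0,0,0],
    [0,0,0],
    [0,0,0],
    [0,0,0],
    [0,0,0],
    [0,0,0]
  ]
}}

```text
time: 39.55
ee_pos: [0.5448, 0.1651, 0.1646]
ee_rot: [[-0.204, 0.979, 0.01], [0.979, 0.204, 0.002], [-0.0, 0.01, -1.0]]
force: [-0.0, -0.2, -0.0]
finger_gap: 0.007
grasp_force: 0.0
```

```bash
cat >> h.py <<'E'
def dots():
    im=grab("scene");h,s,v=cv2.split(cv2.cvtColor(im["pixels"],cv2.COLOR_BGR2HSV))
    n,l,S,c=cv2.connectedComponentsWithStats(((h>5)&(h<24)&(s>140)&(v>150)).astype(np.uint8))
    for i in range(1,n):
        P=onplane(im,[c[i]],.03)[0]; f=w2f(P)
        if S[i,4]>15 and -.15<f[0]<.25 and abs(f[1])<.08: print("dot",S[i,4],c[i].round(1),f.round(4))
E
python3 -c "
from h import *
to([.432,-.302,.15],down(22.7))
dots();dishes()"
```

```text
t 39.55 pos [0.5448 0.1651 0.1646] fxy [0.0485 0.0008] yaw(y) 11.78 z [ 0.01   0.002 -1.   ] F [-0.  -0.2 -0. ] gap 0.007 gf 0.0 q [ -8.  22. -18. 103.   8.  56. -18.]
shift [-8.684 -4.118  0.255] turn [ 0.081  0.011 -1.589]
dot 70 [347.9 190.4] [0.0976 0.0007]
dot 74 [361.6 199.1] [0.1573 0.0061]
[374. 249.] ctr [ 412.9 -167.3] size [60. 60.] ang 10.4 z 0.023 hsv [146, 141, 165] orange 0
[415. 245.] ctr [ 428.  -298.5] size [60. 61.] ang 22.6 z 0.023 hsv [15, 46, 140] orange 0
[446. 166.] ctr [ 688.  -399.3] size [64. 58.] ang 83.3 z 0.023 hsv [12, 176, 150] orange 144
[399. 144.] ctr [ 755.2 -243. ] size [99. 83.] ang 3.1 z 0.029 hsv [64, 145, 144] orange 0
[334. 136.] ctr [767.8 -29. ] size [64. 54.] ang 1.2 z 0.068 hsv [31, 28, 239] orange 0
```

Both loaded dots read at feeder x 0.098 and 0.157. Next is dish A, using the same flip.

Emit:
{"method": "send_rows", "body": {
  "gripper": [1,1,1,1,1,1,1,1,1,1,1,1,1,1,1,1,1],
  "delta_pos": [
    [-0.62,-0.29,0],
    [-0.62,-0.29,0],
    [-0.62,-0.29,0],
    [-0.62,-0.29,0],
    [-0.62,-0.29,0],
    [-0.62,-0.29,0],
    [-0.62,-0.29,0],
    [-0.62,-0.29,0],
    [-0.62,-0.29,0],
    [-0.62,-0.29,0],
    [-0.62,-0.29,0],
    [-0.62,-0.29,0],
    [-0.62,-0.29,0],
    [-0.62,-0.35,0],
    [0,0,0],
    [0,0,0],
    [0,0,0]
  ],
  "rotation": [
    [0,0,0],
    [0,0,0],
    [0,0,0],
    [0,0,0],
    [0,0,0],
    [0,0,0],
    [0,0,0],
    [0,0,0],
    [0,0,0],
    [0,0,0],
    [0,0,0],
    [0,0,0],
    [0,0,0],
    [0,0,0],
    [0.08,0,-0.8],
    [0,0,-0.8],
    [0,0,0]
  ]
}}

```text
time: 41.35
ee_pos: [0.429, -0.3021, 0.1581]
ee_rot: [[-0.388, 0.922, -0.009], [0.922, 0.388, -0.001], [0.003, -0.009, -1.0]]
force: [-0.5, -0.2, 0.6]
finger_gap: 1.004
grasp_force: 0.0
```

Emit:
{"method": "send_rows", "body": {
  "gripper": [1,1,1,1,1,1,1,1],
  "delta_pos": [
    [0,0,0],
    [0,0,0],
    [0,0,0],
    [0,0,0],
    [0,0,0],
    [0,0,0],
    [0,0,0],
    [0,0,0]
  ],
  "rotation": [
    [0,0.8,0],
    [0,0.8,0],
    [0,0.8,0],
    [0,0.8,0],
    [0,0.8,0],
    [0,0.8,0],
    [0,0,0],
    [0,0,0]
  ]
}}

```text
time: 42.15
ee_pos: [0.43, -0.3021, 0.1584]
ee_rot: [[-0.319, 0.923, -0.217], [0.775, 0.386, 0.5], [0.545, -0.009, -0.838]]
force: [0.6, -0.3, 0.5]
finger_gap: 1.001
grasp_force: 0.0
```

```bash
python3 -c "
from h import *
R=tilt(22.7,33);p=np.array([.431,-.306,.011])
to(p-R[:,2]*.05,R)"
```

```text
t 42.15 pos [ 0.43   -0.3021  0.1584] fxy [-0.1595 -0.433 ] yaw(y) 22.69 z [-0.217  0.5   -0.838] F [ 0.6 -0.3  0.5] gap 1.001 gf 0.0 q [ 46.  38. -10.  86. -10.  86.  62.]
shift [-1.674  0.009  1.428] turn [-0.064 -0.005 -0.043]
```

Emit:
{"method": "send_rows", "body": {
  "gripper": [1,1,1,1,1,1,1],
  "delta_pos": [
    [-0.5,0,0.4],
    [-0.5,0,0.4],
    [-0.45,0,0.4],
    [-0.22,0,0.2],
    [0,0,0],
    [0,0,0],
    [0,0,0]
  ],
  "rotation": [
    [0,0,0],
    [0,0,0],
    [0,0,0],
    [0,0,0],
    [0,0.5,0],
    [0,0.5,0],
    [0,0,0]
  ]
}}

```text
time: 42.85
ee_pos: [0.4419, -0.3324, 0.0554]
ee_rot: [[-0.292, 0.922, -0.254], [0.71, 0.386, 0.589], [0.641, -0.008, -0.767]]
force: [0.2, -0.0, 0.0]
finger_gap: 0.999
grasp_force: 0.0
```

```bash
python3 -c "
from h import *
R=tilt(22.7,40);p=np.array([.431,-.306,.012])
to(p,R)
im=grab('wrist');h,s,v=cv2.split(cv2.cvtColor(im['pixels'],cv2.COLOR_BGR2HSV));C=cloud(im)
m=(abs(C[...,2]-.024)<.006)&(s<75)&(im['depth']>0)&(np.hypot(C[...,0]-.428,C[...,1]+.2985)<.06)
print(m.sum(),cv2.minAreaRect((C[m][:,:2]*1000).astype(np.float32)))"
```

```text
t 42.85 pos [ 0.4419 -0.3324  0.0554] fxy [-0.154  -0.4651] yaw(y) 22.73 z [-0.254  0.589 -0.767] F [ 0.2 -0.   0. ] gap 0.999 gf 0.0 q [ 47.  51.  -9.  79. -10.  87.  66.]
shift [-0.119  0.01   1.031] turn [-0.055  0.014 -0.04 ]
7705 ((428.9407653808594, -302.8981018066406), (59.288612365722656, 58.53848648071289), 22.61554527282715)
```

Emit:
{"method": "send_rows", "body": {
  "gripper": [1,1,1,1,1],
  "delta_pos": [
    [-0.14,0,0.4],
    [0,0,0.35],
    [0,0,0.15],
    [0,0,0],
    [0,0,0]
  ],
  "rotation": [
    [0,0,0],
    [0,0,0],
    [0,0,0],
    [0,0,0],
    [0,0,0]
  ]
}}

```text
time: 43.4
ee_pos: [0.4333, -0.3112, 0.0178]
ee_rot: [[-0.294, 0.922, -0.252], [0.71, 0.387, 0.588], [0.64, -0.007, -0.769]]
force: [0.1, -0.5, -0.1]
finger_gap: 1.002
grasp_force: 0.0
```

```bash
python3 -c "
from h import *
R=tilt(22.7,40);p=np.array([.4315,-.308,.012])
to(p,R)"
```

```text
t 43.4 pos [ 0.4333 -0.3112  0.0178] fxy [-0.1581 -0.4426] yaw(y) 22.78 z [-0.252  0.588 -0.769] F [ 0.1 -0.5 -0.1] gap 1.002 gf 0.0 q [ 47.  52. -10.  83. -10.  81.  66.]
shift [-0.019 -0.008  0.136] turn [-0.049  0.035 -0.026]
```

Emit:
{"method": "send_rows", "body": {
  "gripper": [1,1,0,0,0,0,0,0,0,0,0,0,0],
  "delta_pos": [
    [0,0,0.12],
    [0,0,0],
    [0,0,0],
    [0,0,0],
    [0,0,0],
    [0,0,0],
    [0,0,0],
    [0,0,0],
    [0.2,0,-0.24],
    [0.36,0,-0.43],
    [0.36,0,-0.43],
    [0.36,0,-0.43],
    [0,0,0]
  ],
  "rotation": [
    [0,0,0],
    [0,0,0],
    [0,0,0],
    [0,0,0],
    [0,0,0],
    [0,0,0],
    [0,0,0],
    [0,0,0],
    [0,0,0],
    [0,0,0],
    [0,0,0],
    [0,0,0],
    [0,0,0]
  ],
  "squeeze": 45
}}

```text
time: 44.7
ee_pos: [0.4335, -0.308, 0.1164]
ee_rot: [[-0.296, 0.922, -0.249], [0.712, 0.387, 0.586], [0.637, -0.004, -0.771]]
force: [-0.0, -0.6, -0.0]
finger_gap: 0.676
grasp_force: 45.0
```

Emit:
{"method": "send_rows", "body": {
  "gripper": [0,0,0,0,0,0,0,0,0,0,0,0],
  "delta_pos": [
    [0,0,0],
    [0,0,0],
    [0,0,0],
    [0,0,0],
    [0,0,0],
    [0,0,0],
    [0,0,0],
    [0,0,0],
    [0,0,0],
    [0,0,0],
    [0,0,0],
    [0,0,0]
  ],
  "rotation": [
    [0,-0.73,0],
    [0,-0.73,0],
    [0,-0.73,0],
    [0,-0.73,0],
    [0,-0.73,0],
    [0,-0.73,0],
    [0,-0.73,0],
    [0,-0.73,0],
    [0,0,-0.9],
    [0,0,-0.9],
    [0,0,-0.9],
    [0,0,0]
  ]
}}

```text
time: 45.9
ee_pos: [0.4315, -0.3066, 0.1119]
ee_rot: [[-0.662, 0.75, -0.005], [0.75, 0.662, -0.007], [-0.002, -0.008, -1.0]]
force: [0.3, -0.2, -1.0]
finger_gap: 0.68
grasp_force: 45.0
```

```bash
python3 -c "
from h import *
to([.535,-.27,.1],down(41.5))"
```

```text
t 45.9 pos [ 0.4315 -0.3066  0.1119] fxy [-0.1589 -0.4378] yaw(y) 41.43 z [-0.005 -0.007 -1.   ] F [ 0.3 -0.2 -1. ] gap 0.68 gf 45.0 q [ 38.  22. -11. 111.   6.  48.  66.]
shift [-0.82   2.039  0.223] turn [-0.07   0.015 -0.01 ]
```

Emit:
{"method": "send_rows", "body": {
  "gripper": [0,0,0,0,0,0,0,0,0,0,0,0,0,0,0,0,0,0,0],
  "delta_pos": [
    [-0.14,0.34,0],
    [-0.14,0.34,0],
    [-0.14,0.34,0],
    [-0.14,0.34,0],
    [-0.14,0.34,0],
    [-0.14,0.34,0],
    [0,0,0],
    [0,0,0],
    [0,0,0],
    [0,0,0],
    [0,0,0],
    [0,0,0],
    [0,0,0],
    [0,0,0],
    [0,0,0],
    [0,0,0],
    [0,0,0],
    [0,0,0],
    [0,0,0]
  ],
  "rotation": [
    [0,0,0],
    [0,0,0],
    [0,0,0],
    [0,0,0],
    [0,0,0],
    [0,0,0],
    [0,-0.73,0],
    [0,-0.73,0],
    [0,-0.73,0],
    [0,-0.73,0],
    [0,-0.73,0],
    [0,-0.73,0],
    [0,-0.73,0],
    [0,-0.73,0],
    [0,-0.73,0],
    [0,-0.73,0],
    [0,0,0],
    [0,0,0],
    [0,0,0]
  ]
}}

```text
time: 47.8
ee_pos: [0.5348, -0.2854, 0.1095]
ee_rot: [[-0.52, 0.765, 0.379], [0.585, 0.643, -0.494], [-0.622, -0.035, -0.782]]
force: [-0.8, -0.5, -0.5]
finger_gap: 0.677
grasp_force: 45.0
```

```bash
python3 -c "
from h import *
to([.535,-.27,.052],tilt(41.5,-50))"
```

```text
t 47.8 pos [ 0.5348 -0.2854  0.1095] fxy [-0.0534 -0.4381] yaw(y) 40.03 z [ 0.379 -0.494 -0.782] F [-0.8 -0.5 -0.5] gap 0.677 gf 45.0 q [-17.  23.  31. 132.  93.  14. -39.]
shift [0.893 0.241 0.75 ] turn [-0.358 -1.677  0.05 ]
```

Still 12° short, so add turn in place.

Emit:
{"method": "send_rows", "body": {
  "gripper": [0,0,0,0,0,0,0,0,0],
  "delta_pos": [
    [0.05,0.1,0],
    [0.05,0.1,0],
    [0,0,0],
    [0,0,0],
    [0,0,0],
    [0,0,0],
    [0,0,0],
    [0,0,0],
    [0,0,0]
  ],
  "rotation": [
    [-0.18,0,0],
    [-0.18,0,0],
    [0,-0.35,0],
    [0,-0.35,0],
    [0,-0.35,0],
    [0,-0.35,0],
    [0,-0.3,0],
    [0,0,0],
    [0,0,0]
  ]
}}

```text
time: 48.7
ee_pos: [0.5388, -0.2768, 0.1059]
ee_rot: [[-0.426, 0.749, 0.507], [0.479, 0.662, -0.576], [-0.767, -0.002, -0.641]]
force: [0.6, 0.2, -1.2]
finger_gap: 0.684
grasp_force: 45.0
```

```bash
python3 -c "
from h import *
to([.535,-.27,.052],tilt(41.5,-50))"
```

```text
t 48.7 pos [ 0.5388 -0.2768  0.1059] fxy [-0.0477 -0.4305] yaw(y) 41.47 z [ 0.507 -0.576 -0.641] F [ 0.6  0.2 -1.2] gap 0.684 gf 45.0 q [ -8.  26.  13. 138. 125.  35. -76.]
shift [0.925 0.035 0.575] turn [-0.016  0.015  0.012]
```

Emit:
{"method": "send_rows", "body": {
  "gripper": [0,0,0,0,0,0,0],
  "delta_pos": [
    [0.25,0,0.21],
    [0.25,0,0.21],
    [0.25,0,0.21],
    [0.15,0,0.13],
    [0.1,0,0.08],
    [0,0,0],
    [0,0,0]
  ],
  "rotation": [
    [0,0,0],
    [0,0,0],
    [0,0,0],
    [0,0,0],
    [0,0,0],
    [0,0,0],
    [0,0,0]
  ]
}}

```text
time: 49.4
ee_pos: [0.5391, -0.2767, 0.041]
ee_rot: [[-0.426, 0.749, 0.508], [0.478, 0.663, -0.576], [-0.768, -0.002, -0.64]]
force: [0.6, -0.4, -1.1]
finger_gap: 0.683
grasp_force: 45.0
```

Emit:
{"method": "send_rows", "body": {
  "gripper": [0,0,0.9,0.9,0.9,0.9,0.9,0.9,0.9,0.9,0.9],
  "delta_pos": [
    [0.03,0,0.025],
    [0,0,0],
    [0,0,0],
    [0,0,0],
    [0,0,0],
    [0,0,0],
    [0,0,-0.3],
    [0,0,-0.5],
    [0,0,-0.5],
    [-0.4,0,-0.3],
    [-0.4,0,-0.3]
  ],
  "rotation": [
    [0,0,0],
    [0,0,0],
    [0,0,0],
    [0,0,0],
    [0,0,0],
    [0,0,0],
    [0,0,0],
    [0,0,0],
    [0,0,0],
    [0,0,0],
    [0,0,0]
  ]
}}

```text
time: 50.5
ee_pos: [0.5073, -0.2402, 0.1305]
ee_rot: [[-0.427, 0.748, 0.508], [0.478, 0.664, -0.574], [-0.767, -0.002, -0.642]]
force: [0.3, -0.4, -0.1]
finger_gap: 0.9
grasp_force: 0.0
```

Emit:
{"method": "send_rows", "body": {
  "gripper": [0,0,0,0,0,0,0,0,0,0,0,0,0,0],
  "delta_pos": [
    [-0.5,0,-0.3],
    [-0.5,0,-0.3],
    [0,0,0],
    [0,0,0],
    [0,0,0],
    [0,0,0],
    [0,0,0],
    [0,0,0],
    [0,0,0],
    [0,0,0],
    [0,0,0],
    [0,0,0],
    [0,0,0],
    [0,0,0]
  ],
  "rotation": [
    [0,0,0],
    [0,0,0],
    [0,0.9,0],
    [0,0.9,0],
    [0,0.9,0],
    [0,0.9,0],
    [0,0.9,0],
    [0,0.9,0],
    [0,0.9,0],
    [0,0.9,0],
    [0,0.2,0],
    [0,0,0],
    [0,0,0],
    [0,0,0]
  ]
}}

```text
time: 51.9
ee_pos: [0.5016, -0.2596, 0.1833]
ee_rot: [[-0.625, 0.77, 0.132], [0.736, 0.637, -0.23], [-0.261, -0.047, -0.964]]
force: [0.0, -0.0, 0.4]
finger_gap: 0.003
grasp_force: 0.0
```

```bash
python3 -c "
from h import *
to([.572,-.318,.15],down(41.5))"
```

```text
t 51.9 pos [ 0.5016 -0.2596  0.1833] fxy [-0.0806 -0.4061] yaw(y) 39.59 z [ 0.132 -0.23  -0.964] F [ 0.  -0.   0.4] gap 0.003 gf 0.0 q [  4.  13.  13. 114.  11.  42.  49.]
shift [-1.565  0.371  1.096] turn [-0.422  2.193 -0.225]
```

Emit:
{"method": "send_rows", "body": {
  "gripper": [0,0,0,0,0,0,0],
  "delta_pos": [
    [0,0,0],
    [0,0,0],
    [0,0,0],
    [-0.65,0.1,0],
    [-0.65,0.1,0],
    [-0.6,0.1,0],
    [0,0,0]
  ],
  "rotation": [
    [-0.14,0.73,-0.07],
    [-0.14,0.73,-0.07],
    [-0.14,0.73,-0.07],
    [0,0,0],
    [0,0,0],
    [0,0,0],
    [0,0,0]
  ]
}}

```text
time: 52.6
ee_pos: [0.5779, -0.3229, 0.1828]
ee_rot: [[-0.661, 0.751, 0.001], [0.751, 0.661, -0.002], [-0.002, -0.001, -1.0]]
force: [0.7, 0.3, -0.8]
finger_gap: 0.004
grasp_force: 0.0
```

```bash
python3 -c "
from h import *
im=grab('wrist'); C=cloud(im); m=(C[...,2]>.05)&(C[...,2]<.066)&(im['depth']>0)&(np.hypot(C[...,0]-.538,C[...,1]+.275)<.06)
r=cv2.minAreaRect((C[m][:,:2]*1000).astype(np.float32));print(r)
c=np.array(r[0])/1000; to([*(c+np.array([.663,-.749])*.051),.047],down(41.5)); dishes()"
```

```text
((539.9349365234375, -276.5213928222656), (59.80958557128906, 24.330537796020508), 42.13865661621094)
t 52.65 pos [ 0.5765 -0.3216  0.1827] fxy [-0.02   -0.4821] yaw(y) 41.37 z [-0.001 -0.001 -1.   ] F [-1.3  0.1 -0.3] gap 0.008 gf 0.0 q [17. 29. 11. 89. -6. 62. 71.]
shift [0.14  0.051 2.714] turn [-0.006  0.001 -0.019]
[374. 249.] ctr [ 412.7 -167.6] size [60. 60.] ang 9.8 z 0.023 hsv [147, 143, 165] orange 0
[409. 211.] ctr [ 538.  -269.9] size [63. 32.] ang 41.5 z 0.057 hsv [30, 34, 147] orange 0
[448. 165.] ctr [ 687.6 -400.6] size [61. 59.] ang 83.3 z 0.023 hsv [12, 177, 151] orange 141
[399. 144.] ctr [ 755.2 -243.1] size [99. 83.] ang 3.1 z 0.029 hsv [64, 144, 144] orange 0
[334. 136.] ctr [767.9 -29. ] size [64. 54.] ang 1.2 z 0.068 hsv [31, 27, 240] orange 0
```

It stands upright as before. Topple it.

Emit:
{"method": "send_rows", "body": {
  "gripper": [0,0,0,0,0,0],
  "delta_pos": [
    [0,0.05,0.5],
    [0,0,0.7],
    [0,0,0.7],
    [0,0,0.6],
    [0,0,0.2],
    [0,0,0]
  ],
  "rotation": [
    [0,0,0],
    [0,0,0],
    [0,0,0],
    [0,0,0],
    [0,0,0],
    [0,0,0]
  ]
}}

```text
time: 53.3
ee_pos: [0.5771, -0.3186, 0.0479]
ee_rot: [[-0.661, 0.75, -0.002], [0.75, 0.661, 0.001], [0.002, -0.001, -1.0]]
force: [-0.4, -0.4, 0.7]
finger_gap: 0.009
grasp_force: 0.0
```

Emit:
{"method": "send_rows", "body": {
  "gripper": [0,0,0,0,0,0,0,0,0,0,0],
  "delta_pos": [
    [0.25,0,0],
    [0.25,0,0],
    [0.2,0,0],
    [0.15,0,0],
    [0.15,0,0],
    [0.15,0,0],
    [0.15,0,0],
    [0.15,0,0],
    [0.1,0,0],
    [0,0,0],
    [0,0,0]
  ],
  "rotation": [
    [0,0,0],
    [0,0,0],
    [0,0,0],
    [0,0,0],
    [0,0,0],
    [0,0,0],
    [0,0,0],
    [0,0,0],
    [0,0,0],
    [0,0,0],
    [0,0,0]
  ]
}}

```text
time: 54.4
ee_pos: [0.5272, -0.2619, 0.0488]
ee_rot: [[-0.661, 0.751, 0.001], [0.751, 0.661, -0.0], [-0.001, 0.001, -1.0]]
force: [0.6, -0.2, 0.6]
finger_gap: 0.001
grasp_force: 0.0
```

Emit:
{"method": "send_rows", "body": {
  "gripper": [0,0,0,0,0,1,1,1],
  "delta_pos": [
    [-0.4,0,0],
    [-0.2,0,-0.4],
    [0,0,-0.7],
    [0,0,-0.7],
    [0,0,-0.5],
    [-0.3,0,0],
    [0,0,0],
    [0,0,0]
  ],
  "rotation": [
    [0,0,0],
    [0,0,0],
    [0,0,0],
    [0,0,0],
    [0,0,0],
    [0,0,0],
    [0,0,0],
    [0,0,0]
  ]
}}

```text
time: 55.2
ee_pos: [0.5562, -0.2955, 0.163]
ee_rot: [[-0.66, 0.751, -0.0], [0.751, 0.66, 0.0], [0.0, 0.0, -1.0]]
force: [-0.1, -0.8, -0.3]
finger_gap: 0.236
grasp_force: 0.0
```

```bash
python3 -c "
from h import *
dishes();to([.510,-.241,.01],down(41.6))"
```

```text
[374. 249.] ctr [ 412.9 -167.3] size [60. 60.] ang 10.4 z 0.023 hsv [147, 142, 165] orange 0
[397. 219.] ctr [ 509.2 -239.9] size [61. 61.] ang 42.6 z 0.023 hsv [27, 39, 244] orange 101
[446. 165.] ctr [ 688.2 -399.4] size [64. 58.] ang 83.3 z 0.023 hsv [12, 178, 150] orange 157
[399. 144.] ctr [ 755.1 -243.1] size [99. 83.] ang 3.1 z 0.029 hsv [63, 143, 144] orange 0
[334. 136.] ctr [767.7 -28.9] size [64. 54.] ang 1.2 z 0.069 hsv [31, 28, 239] orange 0
t 55.25 pos [ 0.556  -0.2952  0.1628] fxy [-0.0347 -0.452 ] yaw(y) 41.34 z [-0.001  0.001 -1.   ] F [-0.4 -0.6  0.5] gap 0.282 gf 0.0 q [16. 27. 11. 95. -6. 58. 70.]
shift [1.417 0.026 3.057] turn [-0.001 -0.009 -0.037]
```

Flipped, dot up at (509,-240). Pick it up.

Emit:
{"method": "send_rows", "body": {
  "gripper": [1,1,1,1,1,1,1,1,1],
  "delta_pos": [
    [0.5,0,0],
    [0.5,0,0],
    [0.43,0.02,0],
    [0,0,0.4],
    [0,0,0.7],
    [0,0,0.7],
    [0,0,0.6],
    [0,0,0.2],
    [0,0,0]
  ],
  "rotation": [
    [0,0,-0.07],
    [0,0,-0.07],
    [0,0,0],
    [0,0,0],
    [0,0,0],
    [0,0,0],
    [0,0,0],
    [0,0,0],
    [0,0,0]
  ]
}}

```text
time: 56.15
ee_pos: [0.5085, -0.2409, 0.0322]
ee_rot: [[-0.673, 0.739, -0.003], [0.739, 0.673, 0.001], [0.003, -0.001, -1.0]]
force: [-0.2, -0.2, 0.3]
finger_gap: 1.0
grasp_force: 0.0
```

```bash
python3 -c "
from h import *
to([.5092,-.2399,.010],down(42.6))"
```

```text
t 56.15 pos [ 0.5085 -0.2409  0.0322] fxy [-0.0701 -0.3892] yaw(y) 42.33 z [-0.003  0.001 -1.   ] F [-0.2 -0.2  0.3] gap 1.0 gf 0.0 q [ 14.  31.   8. 110.  -7.  39.  69.]
shift [0.004 0.025 0.444] turn [-0.01  -0.022 -0.04 ]
```

Emit:
{"method": "send_rows", "body": {
  "gripper": [1,1,1,0,0,0,0,0,0,0,0,0,0,0,0,0,0,0],
  "delta_pos": [
    [0,0,0.22],
    [0,0,0.2],
    [0,0,0],
    [0,0,0],
    [0,0,0],
    [0,0,0],
    [0,0,0],
    [0,0,0],
    [0,0,-0.4],
    [0,0,-0.6],
    [0,0,-0.6],
    [0,0,-0.4],
    [0,0,0],
    [0,0,0],
    [0,0,0],
    [0,0,0],
    [0,0,0],
    [0,0,0]
  ],
  "rotation": [
    [0,0,0],
    [0,0,0],
    [0,0,0],
    [0,0,0],
    [0,0,0],
    [0,0,0],
    [0,0,0],
    [0,0,0],
    [0,0,0],
    [0,0,0],
    [0,0,0],
    [0,0,0],
    [0,0,0.89],
    [0,0,0.89],
    [0,0,0.89],
    [0,0,0.89],
    [0,0,0.89],
    [0,0,0]
  ],
  "squeeze": 40
}}

```text
time: 57.95
ee_pos: [0.5097, -0.2414, 0.1126]
ee_rot: [[-0.202, 0.979, 0.001], [0.979, 0.202, -0.0], [-0.0, 0.001, -1.0]]
force: [0.9, 0.3, -1.3]
finger_gap: 0.677
grasp_force: 40.0
```

```bash
python3 -c "
from h import *
to([*f2w(-.06,0),.11],down(11.8));dots()"
```

```text
t 57.95 pos [ 0.5097 -0.2414  0.1126] fxy [-0.0689 -0.3899] yaw(y) 11.65 z [ 0.001 -0.    -1.   ] F [ 0.9  0.3 -1.3] gap 0.677 gf 40.0 q [  7.  25.  17. 108. -10.  49.  41.]
shift [7.799 0.158 0.051] turn [ 0.005  0.002 -0.022]
dot 71 [347.9 190.4] [0.0979 0.0006]
dot 75 [361.6 199.1] [0.157  0.0061]
```

Emit:
{"method": "send_rows", "body": {
  "gripper": [0,0,0,0,0,0,0,0,0,0,0,0,0,0,0,0],
  "delta_pos": [
    [0.65,0.01,0],
    [0.65,0.01,0],
    [0.65,0.01,0],
    [0.65,0.01,0],
    [0.65,0.01,0],
    [0.65,0.01,0],
    [0.65,0.01,0],
    [0.65,0.01,0],
    [0.65,0.01,0],
    [0.65,0.01,0],
    [0.65,0.01,0],
    [0.65,0.01,0],
    [0,0,0],
    [0,0,0.8],
    [0,0,0.6],
    [0,0,0]
  ],
  "rotation": [
    [0,0,-0.02],
    [0,0,0],
    [0,0,0],
    [0,0,0],
    [0,0,0],
    [0,0,0],
    [0,0,0],
    [0,0,0],
    [0,0,0],
    [0,0,0],
    [0,0,0],
    [0,0,0],
    [0,0,0],
    [0,0,0],
    [0,0,0],
    [0,0,0]
  ]
}}

```text
time: 59.6
ee_pos: [0.4334, 0.1399, 0.0399]
ee_rot: [[-0.208, 0.978, -0.004], [0.978, 0.208, -0.003], [-0.002, -0.005, -1.0]]
force: [-0.8, 0.1, -0.3]
finger_gap: 0.676
grasp_force: 40.0
```

```bash
python3 -c "
from h import *
to([*f2w(-.015,0),.0175],down(11.8))"
```

```text
t 59.6 pos [0.4334 0.1399 0.0399] fxy [-0.0657 -0.0011] yaw(y) 11.99 z [-0.004 -0.003 -1.   ] F [-0.8  0.1 -0.3] gap 0.676 gf 40.0 q [-31.  23.   8. 124.  -6.  34.  -6.]
shift [0.02  1.017 0.444] turn [-0.041  0.016  0.027]
```

Emit:
{"method": "send_rows", "body": {
  "gripper": [0,0,0,0,0,0,0,0,0,0,0],
  "delta_pos": [
    [0.02,0,0.22],
    [0,0,0.2],
    [0,0,0],
    [0,0.25,0.005],
    [0,0.25,0.01],
    [0,0.25,0.01],
    [0,0.25,0.01],
    [0,0.25,0.01],
    [0,0.15,0.01],
    [0,0,0],
    [0,0,0]
  ],
  "rotation": [
    [0,0,0],
    [0,0,0],
    [0,0,0],
    [0,0,0],
    [0,0,0],
    [0,0,0],
    [0,0,0],
    [0,0,0],
    [0,0,0],
    [0,0,0],
    [0,0,0]
  ]
}}

```text
time: 60.7
ee_pos: [0.5048, 0.1569, 0.0191]
ee_rot: [[-0.205, 0.979, 0.002], [0.979, 0.205, 0.0], [-0.0, 0.002, -1.0]]
force: [1.7, 0.3, 1.5]
finger_gap: 0.678
grasp_force: 40.0
```

Emit:
{"method": "send_rows", "body": {
  "gripper": [0.8,0.8,0.8,0.8,0.8,0.8,0,0,0,0,0,0,0,0,0,0],
  "delta_pos": [
    [0,0,0],
    [0,0,0],
    [0,0,0],
    [0,0,-0.4],
    [0,0,-0.6],
    [0,0,-0.5],
    [-0.01,-0.6,0],
    [0,-0.6,0],
    [0,0,0],
    [0,0,0],
    [0,0,0],
    [0,0,0],
    [0,0,0.5],
    [0,0,0.6],
    [0,0,0.3],
    [0,0,0]
  ],
  "rotation": [
    [0,0,0],
    [0,0,0],
    [0,0,0],
    [0,0,0],
    [0,0,0],
    [0,0,0],
    [0,0,0],
    [0,0,0],
    [0,0,0],
    [0,0,0],
    [0,0,0],
    [0,0,0],
    [0,0,0],
    [0,0,0],
    [0,0,0],
    [0,0,0]
  ]
}}

```text
time: 62.3
ee_pos: [0.4444, 0.1433, 0.0219]
ee_rot: [[-0.205, 0.979, -0.003], [0.979, 0.205, -0.002], [-0.001, -0.003, -1.0]]
force: [0.5, -0.1, 0.3]
finger_gap: 0.004
grasp_force: 0.0
```

```bash
python3 -c "
from h import *
to([*f2w(-.006,0),.02],down(11.8));dots()"
```

```text
t 62.3 pos [0.4444 0.1433 0.0219] fxy [-0.0542 -0.    ] yaw(y) 11.85 z [-0.003 -0.002 -1.   ] F [ 0.5 -0.1  0.3] gap 0.004 gf 0.0 q [-30.  25.   8. 123.  -6.  32.  -6.]
shift [-0.     0.964  0.034] turn [-0.025  0.011  0.008]
dot 68 [329.3 175.5] [0.0063 0.003 ]
dot 71 [347.9 190.4] [0.0979 0.0006]
dot 75 [361.6 199.1] [0.157  0.0061]
```

Emit:
{"method": "send_rows", "body": {
  "gripper": [0,0,0,0,0,0,0],
  "delta_pos": [
    [0,0.2,0.01],
    [0,0.2,0.01],
    [0,0.2,0.01],
    [0,0.2,0.01],
    [0,0.2,0],
    [0,0.1,0],
    [0,0,0]
  ],
  "rotation": [
    [0,0,0],
    [0,0,0],
    [0,0,0],
    [0,0,0],
    [0,0,0],
    [0,0,0],
    [0,0,0]
  ]
}}

```text
time: 63.05
ee_pos: [0.5, 0.1553, 0.0219]
ee_rot: [[-0.205, 0.979, 0.001], [0.979, 0.205, 0.0], [-0.0, 0.001, -1.0]]
force: [-0.4, 0.2, -0.6]
finger_gap: 0.001
grasp_force: 0.0
```

Emit:
{"method": "send_rows", "body": {
  "gripper": [0,0,0,0,0,0],
  "delta_pos": [
    [0,-0.2,0],
    [0,0,-0.6],
    [0,0,-0.8],
    [0,0,-0.8],
    [0,0,-0.6],
    [0,0,0]
  ],
  "rotation": [
    [0,0,0],
    [0,0,0],
    [0,0,0],
    [0,0,0],
    [0,0,0],
    [0,0,0]
  ]
}}

```text
time: 63.65
ee_pos: [0.4905, 0.1537, 0.1659]
ee_rot: [[-0.205, 0.979, 0.007], [0.979, 0.205, 0.003], [0.002, 0.007, -1.0]]
force: [-0.7, 0.8, 0.6]
finger_gap: 0.006
grasp_force: 0.0
```

```bash
python3 -c "
from h import *
to([*f2w(.0,.128),.078],down(11.8));dots()"
```

```text
t 63.65 pos [0.4905 0.1537 0.1659] fxy [-0.0069  0.0008] yaw(y) 11.86 z [ 0.007  0.003 -1.   ] F [-0.7  0.8  0.6] gap 0.006 gf 0.0 q [-31.  16.  10. 111.  -4.  52.  -7.]
shift [2.542 0.128 1.762] turn [ 0.062 -0.013  0.008]
dot 70 [336.3 181.1] [0.041  0.0021]
dot 71 [348.7 190.9] [0.1011 0.001 ]
dot 78 [362.5 199.9] [0.1617 0.0058]
```

All three dots read at feeder x 0.041, 0.101 and 0.162. Swing the lever back.

Emit:
{"method": "send_rows", "body": {
  "gripper": [0,0,0,0,0,0,0,0,0,0],
  "delta_pos": [
    [0.6,0,0],
    [0.7,0,0],
    [0.7,0,0],
    [0.5,0,0],
    [0,0,0],
    [0,0,0.5],
    [0,0,0.6],
    [0,0,0.5],
    [0,0,0.15],
    [0,0,0]
  ],
  "rotation": [
    [0,0,0],
    [0,0,0],
    [0,0,0],
    [0,0,0],
    [0,0,0],
    [0,0,0],
    [0,0,0],
    [0,0,0],
    [0,0,0],
    [0,0,0]
  ]
}}

```text
time: 64.7
ee_pos: [0.4626, 0.2739, 0.0729]
ee_rot: [[-0.205, 0.979, -0.002], [0.979, 0.205, -0.003], [-0.002, -0.002, -1.0]]
force: [0.2, -0.7, -0.2]
finger_gap: 0.004
grasp_force: 0.0
```

Emit:
{"method": "send_rows", "body": {
  "gripper": [0,0,0,0,0,0,0,0,0,0,0],
  "delta_pos": [
    [0,0.2,0],
    [0,0.2,0],
    [0,0.2,0],
    [0,0.2,0],
    [0,0.2,0],
    [0,0.2,0],
    [0,0.2,0],
    [0,0.2,0],
    [0,0.15,0],
    [0,0.1,0],
    [0,0,0]
  ],
  "rotation": [
    [0,0,0],
    [0,0,0],
    [0,0,0],
    [0,0,0],
    [0,0,0],
    [0,0,0],
    [0,0,0],
    [0,0,0],
    [0,0,0],
    [0,0,0],
    [0,0,0]
  ]
}}

```text
time: 65.8
ee_pos: [0.5549, 0.2945, 0.0743]
ee_rot: [[-0.205, 0.979, 0.001], [0.979, 0.205, -0.0], [-0.0, 0.001, -1.0]]
force: [0.1, 0.5, -0.1]
finger_gap: 0.004
grasp_force: 0.0
```

```bash
python3 -c "
from h import *
st()"
```

```text
t 65.8 pos [0.5549 0.2945 0.0743] fxy [0.0848 0.1254] yaw(y) 11.84 z [ 0.001 -0.    -1.   ] F [ 0.1  0.5 -0.1] gap 0.004 gf 0.0 q [-37.  33.   7.  99.  -5.  48. -16.]
```

Push on until the stop is felt.

Emit:
{"method": "send_rows", "body": {
  "gripper": [0,0,0],
  "delta_pos": [
    [0,0.1,0],
    [0,0.06,0],
    [0,0,0]
  ],
  "rotation": [
    [0,0,0],
    [0,0,0],
    [0,0,0]
  ]
}}

```text
time: 66.1
ee_pos: [0.5624, 0.2962, 0.0745]
ee_rot: [[-0.206, 0.979, 0.001], [0.979, 0.206, 0.0], [-0.0, 0.001, -1.0]]
force: [0.6, 0.8, 0.6]
finger_gap: 0.004
grasp_force: 0.0
```

Emit:
{"method": "send_rows", "body": {
  "gripper": [0,0,0],
  "delta_pos": [
    [0,0.06,0],
    [0,0.06,0],
    [0,0,0]
  ],
  "rotation": [
    [0,0,0],
    [0,0,0],
    [0,0,0]
  ]
}}

```text
time: 66.4
ee_pos: [0.5638, 0.2966, 0.074]
ee_rot: [[-0.206, 0.978, -0.007], [0.978, 0.206, -0.003], [-0.001, -0.008, -1.0]]
force: [-13.1, -3.4, 9.8]
finger_gap: 0.003
grasp_force: 8.3
```

```bash
python3 -c "
from h import *
st()
im=grab('scene');cv2.imwrite('pics/s4.png',cv2.resize(im['pixels'][110:250,280:480],None,fx=3,fy=3))"
```

```text
t 66.4 pos [0.5638 0.2966 0.074 ] fxy [0.0939 0.1257] yaw(y) 11.91 z [-0.007 -0.003 -1.   ] F [-13.1  -3.4   9.8] gap 0.003 gf 8.3 q [-37.  34.   7.  98.  -5.  50. -16.]
```

View pics/s4.png

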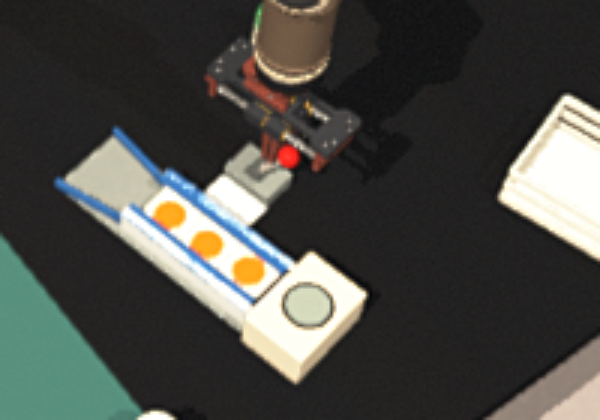

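The lever is hard against its locked stop (13 N), with the knob at (288,156). Three orange dots sit under the lips at (170,215), (206,244) and (249,270). Back off and check.

Emit:
{"method": "send_rows", "body": {
  "gripper": [0,0,0,0,0,0,0,0,0],
  "delta_pos": [
    [0,0.03,0],
    [0,0,0],
    [0,-0.4,0],
    [0,-0.4,0],
    [0,0,-0.6],
    [0,0,-0.8],
    [0,0,-0.8],
    [0,0,0],
    [0,0,0]
  ],
  "rotation": [
    [0,0,0],
    [0,0,0],
    [0,0,0],
    [0,0,0],
    [0,0,0],
    [0,0,0],
    [0,0,0],
    [0,0,0],
    [0,0,0]
  ]
}}

```text
time: 67.35
ee_pos: [0.5308, 0.2898, 0.1857]
ee_rot: [[-0.206, 0.979, 0.003], [0.979, 0.206, 0.002], [0.001, 0.004, -1.0]]
force: [-1.1, 0.1, -0.8]
finger_gap: 0.006
grasp_force: 0.0
```

```bash
python3 -c "
from h import *
st();dots()
im=grab('scene');h,s,v=cv2.split(cv2.cvtColor(im['pixels'],cv2.COLOR_BGR2HSV))
n,l,S,c=cv2.connectedComponentsWithStats((((h<6)|(h>172))&(s>170)&(v>120)).astype(np.uint8))
for i in range(1,n):
  P=onplane(im,[c[i]],.092)[0];f=w2f(P)
  if S[i,4]>8 and abs(f[1]-.125)<.03 and abs(f[0]-.075)<.08: print('knob',S[i,4],c[i],f)
"
```

```text
t 67.35 pos [0.5308 0.2898 0.1857] fxy [0.0603 0.1258] yaw(y) 11.86 z [ 0.003  0.002 -1.   ] F [-1.1  0.1 -0.8] gap 0.006 gf 0.0 q [-39.  23.   8.  98.  -4.  59. -18.]
dot 70 [336.3 181.1] [0.041  0.0021]
dot 72 [348.6 190.9] [0.1012 0.0008]
dot 78 [362.5 199.9] [0.1617 0.0058]
knob 47 [375.80851064 161.36170213] [0.11416874 0.12899578]
```

The knob is at feeder x 0.114, its locked position, and the dishes have not moved. Hand in.

```bash
python3 -c "
from workcell import job_done
print(job_done())"
```

```text
the job is handed in; nothing more can be done
None
```

I unlocked the feeder, loaded all three dishes dot up (two of them turned over first), and locked the lever again; the job was handed in at about 67 s, and the hand-in gave no verdict.

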